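# Close a steel sandwich container: press the gasketed lid home corner by corner

## Robot

A 6-joint arm with a two-finger parallel gripper is mounted at the origin on the work surface. World frame = base frame: x ahead of the robot, y to its left, z up, the work surface at z = 0. Lengths are in m, angles in degrees, forces in N, time in s.
With the tool pointing down it reaches from about 0.25 to 0.775 m from the base axis. Payload 4 kg.
Tool frame: the origin (TCP) lies midway between the tips of the shut fingers; the grasp point (between the pads) lies 19 mm behind it; x points along the fingers, y is the direction in which the jaws open and shut, and the axes are right-handed (so a half turn about x gives the same grasp; the last joint's range is limited). The gripper opens to 85 mm and grips with 20 to 120 N. Pads are 22 mm wide; open, the fingers measure 114 mm over their backs; the gripper's body (76 mm by 85 mm) begins 54 mm behind the grasp point. The pads swing forward as they close: fully open they stand 13 mm farther back than shut.
Start: joints at [62.046, 4.996, 78.535, -0, 96.463, -5.907], TCP at [0.206, 0.51, 0.231] pointing down, gripper open.
Joint ranges: [-177.83, 177.83], [-43.37, 116.18], [15.69, 146.23], [-61.86, 241.86], [9.47, 152.12], [-147.06, 147.06]. Speed limits (degrees/s): [159.86, 159.86, 180, 180, 180, 180].

## Interface

Orientations are given as [roll, pitch, yaw] about the fixed x, y, z axes, in that order (R = Rz(yaw) Ry(pitch) Rx(roll)).
In Python, from plant import sensors, optics, arm gives the robot as it stands. The module is installed in compiled form; this text tells all that it offers.
- The arm moves only by the tool play_rows, never from a script. Its argument "motion" is a list of rows, each an object with "jaw": the finger opening in mm, from 0 to 85.4; "delta_pos": the shift along the tool's x, y, z in units of 40 mm (1.0 is 40 mm), a list of three; "rotation": the turn, a rotation vector about the tool's x, y, z in rad, a list of three. A call has exactly 5 rows; each row is the pose to reach, as a shift and turn from the pose measured when the call began, along the tool's axes at that moment; what a row does not reach only later rows make up. A row lasts 1/10 s, in which the tool goes at most 50 mm and 8.59 degrees, less where a joint would pass 70% of its speed; a pose out of reach is approached as far as the arm can. A call with a gripper value outside its range is refused whole. The fingers move at their own pace and stop on an object; "newtons" is the grip in N (left out, the last holds). Time passes only in rows, so rows that repeat a pose let the fingers close, or fill a call up. It gives the time, the measured TCP pose, the force and the opening at its end, in the units of the state.
- sensors.sense(): the state, without advancing time (a new reading comes with each control period).
- optics.camera(name): name is "side" or "top" or "wrist"; returns a dict with "frame" (384x512x3 uint8, red, green, blue), "z_map" (384x512 float32, m along the optical axis (not along the pixel's ray), 0 where there is no reading), "mtx" (3x3 intrinsics, pixels), "extrinsics" (4x4, takes a point from camera to world coordinates); the wrist camera has in their place "hand_eye" (4x4, takes a point from camera to tool coordinates, whose origin is the TCP and whose axes are the tool frame's). Camera axes: x right, y up, looking along -z (the intrinsics and any distortion apply to the point x, -y, -z); pixel columns grow to the right and rows downward; lengths in m; the calibration is good to about 2 mm. A picture is of the moment at which its call begins: read the wrist's pose just before it.
- arm.sign_off(): hands the job in, once; it reports no verdict.
The state is a dict: "time": time; "joint_pos": joint angles; "qvel": joint speeds; "joint_torque": joint torques, N m; "tcp_pos": TCP position; "eef_rot": TCP orientation; "contact_force": force on the tool from outside, world axes, zero at the start; "torque": the same for the moment, N m; "gripper_width": opening from 0.0 (shut) to 1.0 (fully open).
Only numpy, scipy, OpenCV 4.12 (cv2) and the standard library are available. Lean on these libraries where they do the work, as an engineer would, in place of code of your own. Each camera call takes 0.05 s, during which the arm holds its last target.

## Task

Take the steel lid with the strap handle off the sloped draining stand and set it squarely into the mouth of the open steel sandwich container. Then press its edge down corner by corner with firm but gentle pushes, never forcing the whole lid down at once, until the gasket is fully home and the lid sits flush on the rim all round. Leave everything else on the counter where it is.

Things in the scene. Friction and masses are not known exactly. Their poses are not given: they have to be found in the camera images.
- tub: Open stainless steel sandwich container, fixed on a thin dark grip mat. Rim 114 mm (x) by 164 mm (y) outside, corners rounded 22 mm; mouth 94 by 144 mm inside, corners rounded 12 mm; rim top 62 mm above the counter. Origin: centre of its underside, on the counter; z up, y along its long side, yaw up to 20 degrees either way. Snacks inside stay below 45 mm.
- tub_mouth (a point): Centre of the container's mouth, level with the rim's top. Axes as the container's.
- rack: Fixed draining stand of 8 mm steel wire on a white drip tray 150 by 190 mm, 10 mm high. Two rails slope up away from the robot (its +x) at 35 degrees to the counter; a cross wire at the low end stops the lid's edge. Highest point 92 mm. Origin: centre of the tray's underside, z up, yaw up to 17 degrees either way. Container and stand stand side by side, either one on the left.
- lid: Loose stainless steel lid, 0.31 to 0.48 kg, lying face up on the stand's slope: its z leans 35 degrees from vertical towards the robot. Flange 122 mm (x) by 172 mm (y), 5 mm thick, corners rounded 26 mm. Origin: centre of the flange's underside; z out of its top, y along its long side, x up the slope. In the mouth the origin is 68 mm above the counter unpressed, 62 mm fully home.
- lid_handle (a point): Centre of the lid's strap handle: a straight steel bar 14 mm wide (lid x), 90 mm long (lid y), 12 mm high, on two posts with 74 mm free between them. It is 28 mm above the lid's origin along lid z; 17 mm free between the lid's top face and the bar's underside. Axes as the lid's.
- lid_plug (a point): Centre of the underside of the lid's plug, 12 mm below the lid's origin. The plug is 86 mm (x) by 136 mm (y), corners rounded 8 mm, tapered 4 mm inwards over its lowest 7 mm; it drops into the mouth with 4 mm to spare on each side, either way round.
- gasket0: The lid's pale silicone gasket at corner 0, one of four equal corner lengths around the plug; standing 6 mm below the flange, it lands on the rim. It gives way at about 13 N (to 20 N pushed at the corner), slides 6 mm up into the flange and stays. While one corner goes down the others may lift as much; they drop back when all are down. Origin: as the lid's, plus the slide (0 to 6 mm along lid z).
- gasket1: The gasket at corner 1, the same. Never load all four lengths over 9 N each at the same moment (a hard push on the middle or a slam), which springs the thin lid, and never put more than 90 N on the lid: one corner, or one edge, at a time.
- gasket2: The gasket at corner 2, the same.
- gasket3: The gasket at corner 3, the same.
- lid_corner0 (a point): Press point on the lid's top face above the gasket at the corner (-46, +69) mm from the lid's origin in lid x, y; 5 mm above the flange's underside. 73 mm above the counter when the lid lies unpressed on the container, 67 mm when home.
- lid_corner1 (a point): The same at the corner (+46, +69) mm.
- lid_corner2 (a point): The same at the corner (+46, -69) mm.
- lid_corner3 (a point): The same at the corner (-46, -69) mm.
- snack1: Bystander: closed plastic snack box, 71 by 96 mm, 49 mm high, one of a row of four along the far side. Origin under its centre.
- snack2: Bystander: another snack box, the same size.
- snack3: Bystander: another snack box, the same size.
- snack4: Bystander: another snack box, the same size.
- canister: Bystander: white ceramic canister with a hinged lid and wire clasp, 98 mm across, 117 mm high, on the robot's right. Origin under its centre.
- spatula: Bystander: yellow silicone spatula, 260 mm long, 58 mm wide, 12 mm high, lying on the counter between container and stand. Origin under its middle.
- mug: Bystander: mug, 82 mm across, 92 mm high, on the robot's left. Origin under its centre.
- dip_pot: Bystander: small open steel pot, 60 mm across, 32 mm high, on the left. Origin under its centre.
Not all that is in view belongs to the job. Leave any yellow look-alike of the tub alone.

How it is judged:
By the outcome, as a careful person would: the job done as asked, in the order asked, and still so for the second after the job is handed in, with the robot touching nothing.
It also fails if it takes over 64 s, if anything falls off the work surface, if the arm or the gripper's body presses on something with over 40 N, if the wrist force passes 120 N, or if a joint passes its speed limit or range.

## Working session

There is one attempt and no reset: what is moved stays moved. The work goes in short steps, Python scripts to look and compute and a tool call to move; the robot and the scene stay as the last step left them, time stands still between calls to the robot, and variables do not carry over. Pictures are saved under pics/ and viewed, and the job is handed in when it is done.

Besides the shell and the picture viewer there is one more tool, called after "Emit:" as name([rows], argument=value, ...), one row to a line, values as JSON. play_rows: Moves the arm, as the interface text tells. Its arguments: {"type":"object","properties":{"motion":{"type":"array","items":{"type":"object","properties":{"jaw":{"type":"number"},"delta_pos":{"type":"array","items":{"type":"number"}},"rotation":{"type":"array","items":{"type":"number"}}}}},"newtons":{"type":"number"}},"required":["motion"]}

```bash
mkdir -p pics; cat > h.py <<'E'
import numpy as np,cv2
from plant import sensors,optics,arm
from scipy.spatial.transform import Rotation as R
def pose():
    s=sensors.sense(); T=np.eye(4); T[:3,:3]=R.from_euler('xyz',s['eef_rot'],degrees=True).as_matrix(); T[:3,3]=s['tcp_pos']; return s,T
def cam(n):
    s,T=pose(); c=optics.camera(n)
    E=T@np.array(c['hand_eye']) if n=='wrist' else np.array(c['extrinsics'])
    d=dict(I=c['frame'],Z=c['z_map'],K=np.array(c['mtx']),E=E,keys=list(c.keys())); 
    np.savez(n+'.npz',I=d['I'],Z=d['Z'],K=d['K'],E=E); return d
def load(n): 
    z=np.load(n+'.npz'); return {k:z[k] for k in z}
def cloud(d):
    Z=d['Z'];v,u=np.mgrid[:Z.shape[0],:Z.shape[1]];K=d['K']
    x=(u-K[0,2])/K[0,0]*Z; y=(v-K[1,2])/K[1,1]*Z
    P=np.stack([x,-y,-Z],-1); return P@d['E'][:3,:3].T+d['E'][:3,3]
def ray(d,u,v,z):
    K=d['K']; r=d['E'][:3,:3]@np.array([(u-K[0,2])/K[0,0],-(v-K[1,2])/K[1,1],-1]); o=d['E'][:3,3]
    return o+r*(z-o[2])/r[2]
def proj(d,p):
    q=np.linalg.inv(d['E'])@np.append(p,1); K=d['K']; return K[0,0]*q[0]/-q[2]+K[0,2],K[1,1]*-q[1]/-q[2]+K[1,2]
def save(d,n,f=1): 
    I=d['I'][:,:,::-1]; cv2.imwrite('pics/'+n,cv2.resize(I,None,fx=f,fy=f,interpolation=cv2.INTER_CUBIC))
E
python3 - <<'E'
from h import *
print(sensors.sense())
for n in ['side','top','wrist']:
    d=cam(n); print(d['keys'],d['K'],d['E'].round(3)); save(d,n+'1.png',1.5)
    print((d['Z']>0).mean())
E
```

```text
{'time': 0.0, 'joint_pos': array([ 6.20453755e+01,  5.04036308e+00,  7.86281813e+01,  1.05091508e-03,
        9.64622044e+01, -5.90777260e+00]), 'qvel': array([-0.02239447, -0.09643422,  0.05038158, -0.01736019,  0.01036531,
        0.03790621]), 'joint_torque': array([ 1.21575208e-04, -3.51880360e+01, -3.13265562e+01, -5.85575594e-05,
        1.12505790e-02, -1.80319427e-05]), 'tcp_pos': array([0.20621267, 0.50932529, 0.23009674]), 'eef_rot': array([ -96.36547867,   89.86924704, -118.41221344]), 'contact_force': array([-0.27782901, -0.34197243,  0.87732677]), 'torque': array([-0.02628571, -0.01191836,  0.0029541 ]), 'gripper_width': 0.9989556039926161}
['frame', 'z_map', 'mtx', 'extrinsics'] [[358.40046871   0.         260.11441135]
 [  0.         358.40046871 191.47076875]
 [  0.           0.           1.        ]] [[-0.961  0.184 -0.204  0.366]
 [-0.275 -0.61   0.744  0.728]
 [ 0.013  0.771  0.637  0.704]
 [ 0.     0.     0.     1.   ]]
0.9959767659505209
['frame', 'z_map', 'mtx', 'extrinsics'] [[490.42369083   0.         249.54962999]
 [  0.         490.42369083 189.23135713]
 [  0.           0.           1.        ]] [[-2.500e-02  9.940e-01 -1.110e-01  3.810e-01]
 [-1.000e+00 -2.500e-02  4.000e-03 -2.000e-03]
 [ 1.000e-03  1.110e-01  9.940e-01  1.412e+00]
 [ 0.000e+00  0.000e+00  0.000e+00  1.000e+00]]
0.9959615071614584
['frame', 'z_map', 'mtx', 'hand_eye'] [[267.73349794   0.         249.09109783]
 [  0.         267.73349794 188.89322726]
 [  0.           0.           1.        ]] [[ 0.374 -0.877 -0.301  0.129]
 [ 0.927  0.354  0.122  0.541]
 [-0.001 -0.325  0.946  0.374]
 [ 0.     0.     0.     1.   ]]
0.9959259033203125
```

View pics/top1.png

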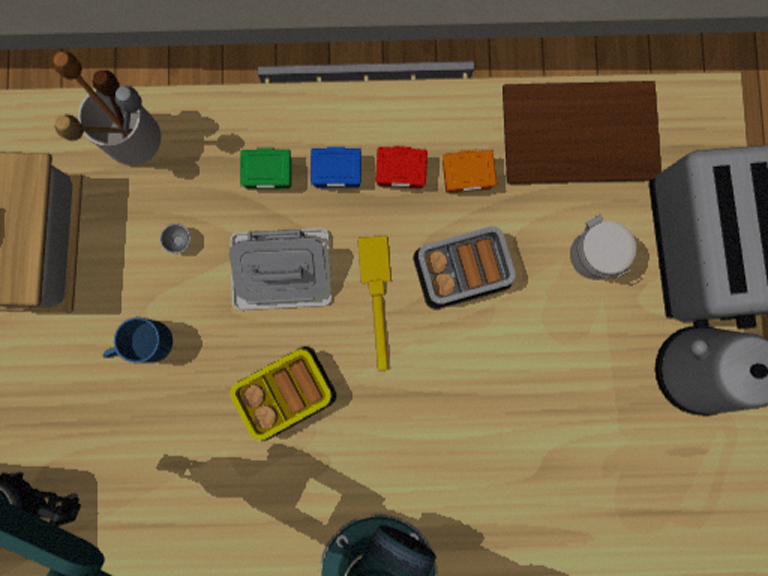

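View pics/side1.png

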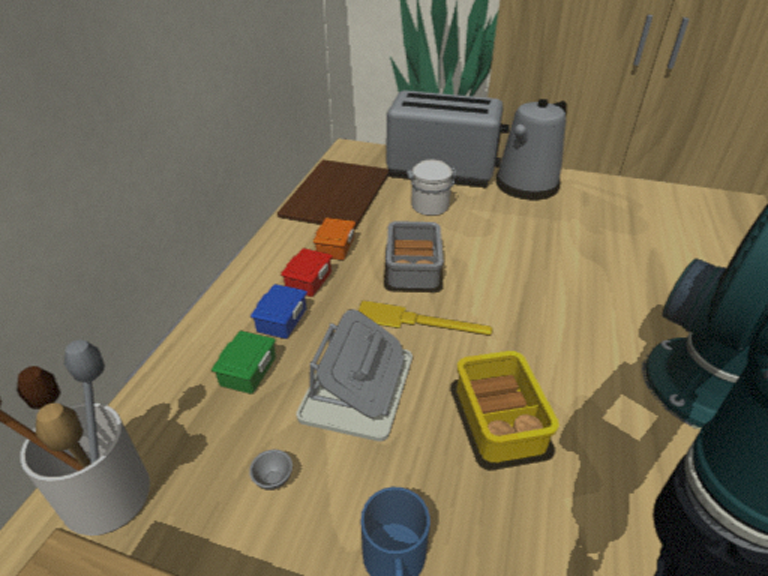

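View pics/wrist1.png

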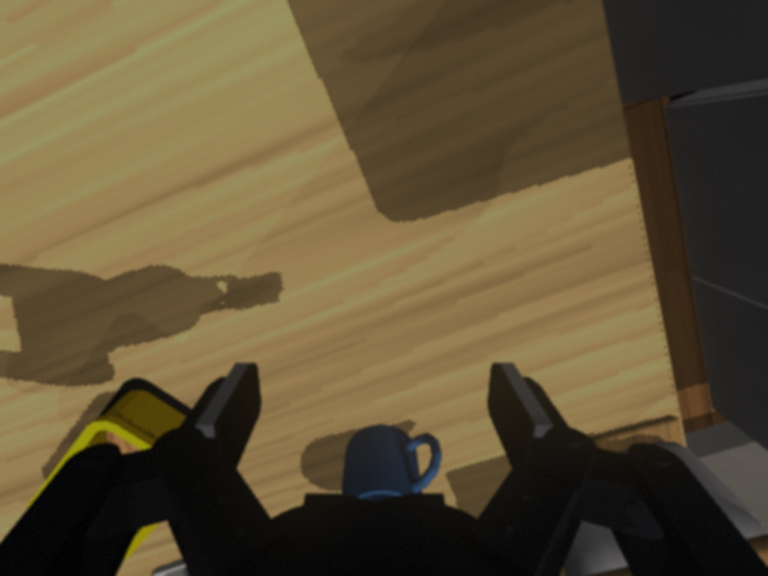

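The top view at 1.5x zoom has two tub candidates. The grey steel one is at (465,265) and the yellow look-alike at (283,393). "Steel" fits only the grey one, and it stands side by side with the stand. The lid with its handle is on the stand at (282,270).

```bash
python3 - <<'E'
from h import *
d=load('top'); I=d['I'][135:225,140:360,::-1]
cv2.imwrite('pics/crop1.png',cv2.resize(I,None,fx=3.6,fy=3.6,interpolation=cv2.INTER_CUBIC))
P=cloud(d)
# counter check
print('counter',P[230,300],P[260,320])
# tub rim via depth: 
z=P[...,2]
sub=np.zeros(z.shape,bool); sub[140:215,268:352]=1
m=sub&(z>0.055)&(z<0.07)
print('rim z',np.median(z[m]),m.sum())
Q=P[m][:,:2].astype(np.float32); print('rect',cv2.minAreaRect(Q))
sub[:]=0; sub[145:212,150:225]=1
m=sub&(z>0.02); print(m.sum(), P[m].min(0),P[m].max(0))
ds=load('side'); Ps=cloud(ds); zs=Ps[...,2]
print('side counter',Ps[300,280])
m=(zs>0.055)&(zs<0.07); m2=np.zeros_like(m); m2[145:195,252:300]=1; m&=m2
print('side rim',np.median(zs[m]),cv2.minAreaRect(Ps[m][:,:2].astype(np.float32)))
# lid from both
for n,PP in (('top',P),('side',Ps)):
    d_=dict(top=d,side=ds)[n]
    b=(PP[...,0]>0.33)&(PP[...,0]<0.52)&(PP[...,1]>0.03)&(PP[...,1]<0.24)&(PP[...,2]>0.03)
    X=PP[b]; 
    rng=np.random.default_rng(0);best=0
    for _ in range(600):
        a=X[rng.choice(len(X),3,False)]; nn=np.cross(a[1]-a[0],a[2]-a[0]); L=np.linalg.norm(nn)
        if L<1e-6: continue
        nn/=L; nn*=np.sign(nn[2]); inl=abs((X-a[0])@nn)<.0025
        if inl.sum()>best: best=inl.sum();bi=inl
    Y=X[bi]; c=Y.mean(0); nn=np.linalg.svd(Y-c,full_matrices=False)[2][2]; nn*=np.sign(nn[2])
    h=(X-c)@nn
    print(n,'plane',nn.round(3),'tilt',np.degrees(np.arccos(nn[2])),'az',np.degrees(np.arctan2(nn[1],nn[0])),best,len(X))
    yl=np.cross(nn,[0,0,1.]); yl/=np.linalg.norm(yl); xl=np.cross(yl,nn)
    if xl[0]<0: xl=-xl;yl=-yl
    uv=np.c_[Y@xl,Y@yl].astype(np.float32); r=cv2.minAreaRect(uv); print(r)
    ctr=r[0][0]*xl+r[0][1]*yl+(c@nn)*nn; print('flange top centre',ctr)
    H=X[(h>.018)&(h<.03)]; print('handle n',len(H),H.mean(0),'height',np.median((H-c)@nn), cv2.minAreaRect(np.c_[H@xl,H@yl].astype(np.float32)), 'lidxy', (H.mean(0)-ctr)@xl,(H.mean(0)-ctr)@yl, xl.round(3),yl.round(3))
E
```

```text
counter [ 4.17689966e-01 -1.49384954e-01 -3.17100259e-04] [ 0.33114122 -0.20269838  0.00385976]
rim z 0.06289496114694615 664
rect ((0.5643929243087769, -0.17776907980442047), (0.11473087966442108, 0.1644209623336792), 14.248510360717773)
2659 [ 0.38136378 -0.00198825  0.02010771] [0.63572294 0.25714687 1.41209756]
side counter [0.442759   0.26314261 0.00065714]
side rim 0.06164062879172727 ((0.5642923712730408, -0.17899084091186523), (0.1137954518198967, 0.16984768211841583), 14.470330238342285)
top plane [-0.001 -0.022  1.   ] tilt 1.2382138488221857 az -91.43762158946038 235 741
((0.18092161417007446, -0.420515239238739), (0.13868682086467743, 0.18949498236179352), 1.8895975351333618)
flange top centre [0.42490542 0.16965599 0.03243216]
handle n 128 [0.37879552 0.16742408 0.0598621 ] height 0.027831767642153116 ((0.16556844115257263, -0.37627357244491577), (0.07424294203519821, 0.16181804239749908), 85.08480072021484) lidxy -0.0027945133156011136 0.04603938923291898 [0.025 0.999 0.022] [-1.     0.025  0.   ]
side plane [ 0.009 -0.003  1.   ] tilt 0.5523680249216831 az -15.038043586644847 332 1075
((0.326156884431839, 0.24795377254486084), (0.07818088680505753, 0.16301381587982178), 6.922347068786621)
flange top centre [0.3799162  0.15467771 0.06230991]
handle n 0 [nan nan nan] height nan ((0.0, 0.0), (0.0, 0.0), 0.0) lidxy nan nan [ 0.966 -0.259 -0.01 ] [ 0.259  0.966 -0.   ]<stdin>:37: RuntimeWarning: Mean of empty slice.
  ret = um.true_divide(
  return _methods._mean(a, axis=axis, dtype=dtype,
  ret = ret.dtype.type(ret / rcount)
```

View pics/crop1.png

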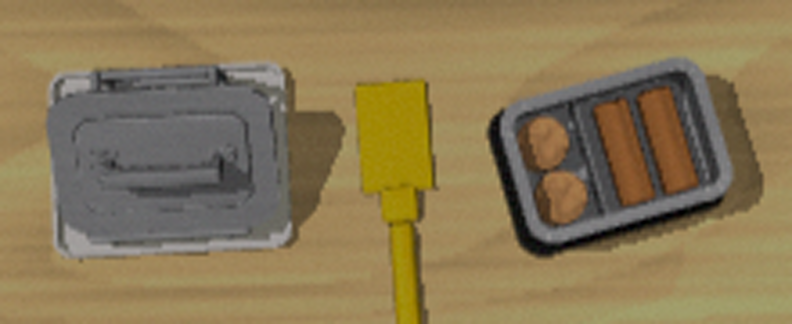

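The crop shows the steel lid with its strap handle at left, the grey steel tub with its open mouth at right, and the spatula between them. The tub measures (0.564, -0.178), rim 0.062, yaw 14.3°, and its size matches the text. Next I'll fix the lid box, since the earlier ROI was off.

```bash
python3 - <<'E'
from h import *
d=load('top');ds=load('side')
P=cloud(d);print(P[180,187])
for n,d_ in (('top',d),('side',ds)):
    PP=cloud(d_); c0=P[180,187]
    hsv=cv2.cvtColor(d_['I'],cv2.COLOR_RGB2HSV)
    b=(abs(PP[...,0]-c0[0])<.1)&(abs(PP[...,1]-c0[1])<.115)&(PP[...,2]>0.022)&(PP[...,2]<.2)&(hsv[...,1]<60)
    X=PP[b]; rng=np.random.default_rng(0);best=0
    for _ in range(1500):
        a=X[rng.choice(len(X),3,False)]; nn=np.cross(a[1]-a[0],a[2]-a[0]); L=np.linalg.norm(nn)
        if L<1e-6: continue
        nn/=L; nn*=np.sign(nn[2]); inl=abs((X-a[0])@nn)<.002
        if inl.sum()>best: best=inl.sum();bi=inl
    Y=X[bi]; c=Y.mean(0); nn=np.linalg.svd(Y-c,full_matrices=False)[2][2]; nn*=np.sign(nn[2])
    print(n,'n',nn.round(3),'tilt',np.degrees(np.arccos(nn[2])),'az',np.degrees(np.arctan2(-nn[1],-nn[0])),best,len(X))
    yl=np.cross([0,0,1.],-nn*1.0); yl=np.cross(nn,[0,0,1.]); yl/=np.linalg.norm(yl)
    if yl[1]<0: yl=-yl
    xl=np.cross(yl,nn)
    lab=(b&(abs((PP-c)@nn)<.003)).astype(np.uint8); k,L_,st,_=cv2.connectedComponentsWithStats(lab); j=1+st[1:,4].argmax(); Y=PP[L_==j]
    r=cv2.minAreaRect(np.c_[Y@xl,Y@yl].astype(np.float32)); ctr=r[0][0]*xl+r[0][1]*yl+(c@nn)*nn
    print(r[1],r[2],'top centre',ctr.round(4),xl.round(3),yl.round(3))
    h=(X-c)@nn; H=X[(h>.018)&(h<.03)]; 
    q=H-ctr; print('handle',len(H),'h95',np.percentile(q@nn,[50,90]),'mean',H.mean(0).round(4),'lid x,y ranges',np.percentile(q@xl,[3,97]).round(4),np.percentile(q@yl,[3,97]).round(4),cv2.minAreaRect(np.c_[q@xl,q@yl].astype(np.float32))[1:])
E
```

```text
[0.56107716 0.16451596 0.07084588]
top n [-0.574 -0.003  0.819] tilt 35.017840677042734 az 0.32824537016744815 1277 2643
(0.13125431537628174, 0.17258012294769287) 1.3344839811325073 top centre [0.5597 0.1703 0.0652] [0.819 0.005 0.574] [-0.006  1.     0.   ]
handle 144 h95 [0.02678815 0.02927241] mean [0.5487 0.1696 0.0894] lid x,y ranges [-0.0038  0.0112] [-0.0432  0.041 ] ((0.0172252394258976, 0.09051492810249329), 0.384706050157547)
side n [-0.571 -0.015  0.821] tilt 34.85678886260385 az 1.4644858957346867 2141 2946
(0.1303379386663437, 0.17366217076778412) 0.03546345233917236 top centre [0.5588 0.1699 0.0644] [0.82  0.021 0.572] [-0.026  1.     0.   ]
handle 193 h95 [0.02741984 0.02888349] mean [0.5478 0.1751 0.0893] lid x,y ranges [-0.0022  0.0112] [-0.04    0.0437] ((0.08875589817762375, 0.014560072682797909), 89.9940414428711)
```

```bash
cat >> h.py <<'E'
LY=np.radians(1.0); TUB=np.array([.5643,-.1783]); TY=np.radians(14.3)
def Rtool(yaw,tilt,sgn):
    n=R.from_euler('z',yaw).as_matrix()@np.array([-np.sin(tilt),0,np.cos(tilt)])
    xl=R.from_euler('z',yaw).as_matrix()@np.array([np.cos(tilt),0,np.sin(tilt)])
    M=np.c_[-n,sgn*xl,np.cross(-n,sgn*xl)]; return M,n,xl
def delta(p,M):
    s,T=pose(); dp=T[:3,:3].T@(p-T[:3,3])/.04; rv=R.from_matrix(T[:3,:3].T@M).as_rotvec()
    print('delta_pos',dp.round(3),'rot',rv.round(3),'deg',np.degrees(np.linalg.norm(rv)).round(1)); return dp,rv
E
python3 - <<'E'
from h import *
s,T=pose(); print(T.round(3))
C=np.array([.5494,.1704,.0859])
for sg in (1,-1):
    M,n,xl=Rtool(LY,np.radians(35),sg); print(sg,n); delta(C-.017*n+.1*n,M)
    M2,_,_=Rtool(TY,0,sg); delta(C,M2)
E
```

```text
[[-0.001  0.375  0.927  0.206]
 [-0.002  0.927 -0.375  0.509]
 [-1.    -0.002 -0.     0.23 ]
 [ 0.     0.     0.     1.   ]]
1 [-0.57348908 -0.01001029  0.81915204]
delta_pos [ 1.919 -5.099 10.037] rot [ 1.131 -0.356  0.541] deg 74.6
delta_pos [ 3.618 -4.63  11.133] rot [0.936 0.001 0.002] deg 53.7
-1 [-0.57348908 -0.01001029  0.81915204]
delta_pos [ 1.919 -5.099 10.037] rot [-1.902 -0.602 -0.396] deg 116.5
delta_pos [ 3.618 -4.63  11.133] rot [-2.205e+00 -2.000e-03  1.000e-03] deg 126.3
```

Emit:
play_rows([
  {"delta_pos": [0.2, -1.0, 1.1], "rotation": [0.13, -0.04, 0.06], "jaw": 60},
  {"delta_pos": [0.4, -1.7, 2.2], "rotation": [0.25, -0.08, 0.12], "jaw": 50},
  {"delta_pos": [0.5, -2.2, 3.2], "rotation": [0.38, -0.12, 0.18], "jaw": 45},
  {"delta_pos": [0.6, -2.7, 4.2], "rotation": [0.5, -0.16, 0.24], "jaw": 45},
  {"delta_pos": [0.7, -3.1, 5.3], "rotation": [0.62, -0.2, 0.3], "jaw": 45},
], newtons=60)

```text
time: 0.65
tcp_pos: [0.3566, 0.313, 0.2023]
eef_rot: [74.2, 69.6, 16.0]
contact_force: [0.6, 0.5, -0.4]
gripper_width: 0.528
```

```bash
cat > g.py <<'E'
from h import *
C=np.array([.5494,.1704,.0859])
M,n,xl=Rtool(LY,np.radians(35),1)
import sys
s,T=pose();print(s['time'],T[:3,3].round(4),s['contact_force'].round(1),s['gripper_width'])
delta(C-.017*n+float(sys.argv[1])*n,M)
E
python3 g.py .1
```

```text
0.65 [0.3566 0.313  0.2023] [ 0.6  0.5 -0.4] 0.5282794492611376
delta_pos [2.007 0.636 4.802] rot [ 0.507 -0.157  0.236] deg 33.3
```

Emit:
play_rows([
  {"delta_pos": [0.4, 0.1, 1.0], "rotation": [0.1, -0.03, 0.05], "jaw": 45},
  {"delta_pos": [0.8, 0.25, 1.9], "rotation": [0.2, -0.06, 0.1], "jaw": 45},
  {"delta_pos": [1.2, 0.38, 2.9], "rotation": [0.3, -0.09, 0.14], "jaw": 45},
  {"delta_pos": [1.6, 0.5, 3.9], "rotation": [0.41, -0.13, 0.19], "jaw": 45},
  {"delta_pos": [2.0, 0.64, 4.8], "rotation": [0.51, -0.16, 0.24], "jaw": 45},
])

```text
time: 1.15
tcp_pos: [0.5024, 0.1679, 0.1538]
eef_rot: [90.2, 54.6, 0.6]
contact_force: [1.4, 1.0, -0.2]
gripper_width: 0.53
```

```bash
python3 g.py .1
```

```text
1.15 [0.5024 0.1679 0.1538] [ 1.4  1.  -0.2] 0.5297825309677429
delta_pos [-0.011 -0.011 -0.041] rot [-0.008  0.004 -0.007] deg 0.7
```

```bash
python3 - <<'E'
from h import *
d=cam('wrist'); save(d,'wrist2.png',1.5)
P=cloud(d)
C=np.array([.5494,.1704,.0859]); M,n,xl=Rtool(LY,np.radians(35),1); yl=np.cross(n,xl)
q=P-(C-.023*n); h=q@n
m=(abs(q@xl)<.07)&(abs(q@yl)<.1)&(abs(h)<.006); print('face h',np.median(h[m]))
m2=(abs(q@xl)<.03)&(abs(q@yl)<.06)&(h>.02)&(h<.04); print('bar',m2.sum(),np.median(h[m2]),cv2.minAreaRect(np.c_[(q@xl)[m2],(q@yl)[m2]].astype(np.float32)), proj(d,C+.006*n))
A=q[m]; 
sl=np.linalg.lstsq(np.c_[A@xl,A@yl,np.ones(len(A))],A@n,rcond=None)[0]; print('slopes deg',np.degrees(sl[:2]),sl[2])
E
```

```text
face h -0.00018839086903157728
bar 1504 0.02765237307139517 ((0.0012965998612344265, 0.00014773383736610413), (0.014008388854563236, 0.08929743617773056), 0.10315723717212677) (np.float64(246.72689474672723), np.float64(195.67081172017805))
slopes deg [0.08175988 0.3277305 ] -0.00026137623447797394
```

View pics/wrist2.png

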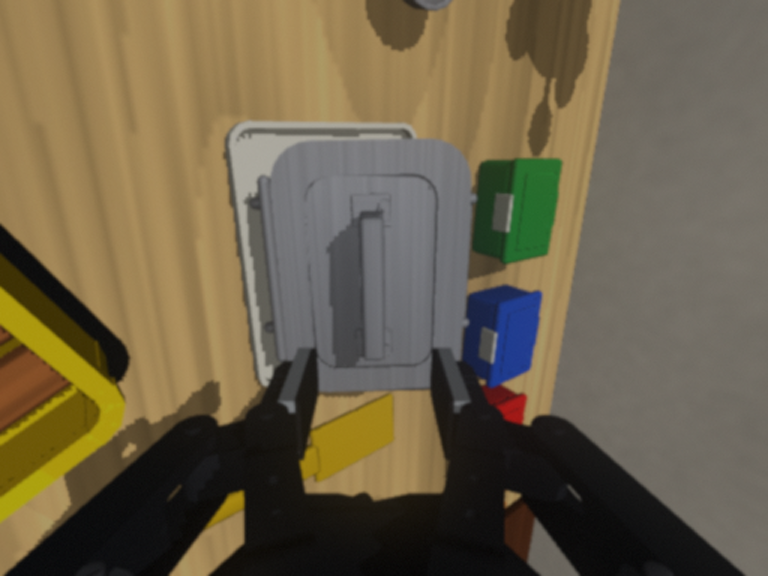

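The wrist view shows the bar at (372,285) centred between the jaws, within about 1 mm of the estimate. I'll descend along the lid normal.

Emit:
play_rows([
  {"delta_pos": [0.7, 0.02, -0.04], "rotation": [-0.008, 0.004, -0.007], "jaw": 45},
  {"delta_pos": [1.4, 0.02, -0.04], "rotation": [-0.008, 0.004, -0.007], "jaw": 45},
  {"delta_pos": [2.0, 0.02, -0.04], "rotation": [-0.008, 0.004, -0.007], "jaw": 45},
  {"delta_pos": [2.4, 0.02, -0.04], "rotation": [-0.008, 0.004, -0.007], "jaw": 45},
  {"delta_pos": [2.49, 0.02, -0.04], "rotation": [-0.008, 0.004, -0.007], "jaw": 45},
])

```text
time: 1.7
tcp_pos: [0.5597, 0.1658, 0.0662]
eef_rot: [89.5, 55.5, 0.3]
contact_force: [-0.7, -0.1, -0.1]
gripper_width: 0.527
```

```bash
python3 g.py 0
```

```text
1.7 [0.5597 0.1658 0.0662] [-0.7 -0.1 -0.1] 0.5272713707562156
delta_pos [-0.128  0.071 -0.119] rot [-0.002  0.007  0.009] deg 0.7
```

Emit:
play_rows([
  {"delta_pos": [-0.12, 0.09, -0.12], "rotation": [0, 0.007, 0.009], "jaw": 45},
  {"delta_pos": [-0.12, 0.09, -0.12], "rotation": [0, 0.007, 0.009], "jaw": 45},
  {"delta_pos": [-0.12, 0.09, -0.12], "rotation": [0, 0.007, 0.009], "jaw": 45},
  {"delta_pos": [-0.12, 0.09, -0.12], "rotation": [0, 0.007, 0.009], "jaw": 45},
  {"delta_pos": [-0.12, 0.09, -0.12], "rotation": [0, 0.007, 0.009], "jaw": 45},
])

```text
time: 2.2
tcp_pos: [0.56, 0.1708, 0.0729]
eef_rot: [90.2, 54.9, 1.0]
contact_force: [1.0, 0.2, 0.2]
gripper_width: 0.526
```

```bash
python3 g.py 0; python3 g.py 0
```

```text
2.2 [0.56   0.1708 0.0729] [1.  0.2 0.2] 0.525795085450411
delta_pos [ 0.007 -0.031  0.005] rot [-0.002 -0.    -0.001] deg 0.2
2.2 [0.56   0.1708 0.0729] [1.  0.2 0.2] 0.525795085450411
delta_pos [ 0.007 -0.031  0.005] rot [-0.002 -0.    -0.001] deg 0.2
```

Emit:
play_rows([
  {"delta_pos": [0, 0, 0], "rotation": [0, 0, 0], "jaw": 8},
  {"delta_pos": [0, 0, 0], "rotation": [0, 0, 0], "jaw": 8},
  {"delta_pos": [0, 0, 0], "rotation": [0, 0, 0], "jaw": 8},
  {"delta_pos": [0, 0, 0], "rotation": [0, 0, 0], "jaw": 8},
  {"delta_pos": [0, 0, 0], "rotation": [0, 0, 0], "jaw": 8},
], newtons=90)

```text
time: 2.7
tcp_pos: [0.5595, 0.1708, 0.0729]
eef_rot: [90.1, 55.0, 1.0]
contact_force: [-5.8, -0.3, 4.2]
gripper_width: 0.136
```

```bash
python3 g.py 0
```

```text
2.7 [0.5595 0.1708 0.0729] [-5.8 -0.3  4.2] 0.13639201081545307
delta_pos [ 0.014 -0.02   0.005] rot [-0.002 -0.    -0.   ] deg 0.1
```

Emit:
play_rows([
  {"delta_pos": [-0.15, 0, 0], "rotation": [0, 0, 0], "jaw": 8},
  {"delta_pos": [-0.5, 0, 0], "rotation": [0, 0, 0], "jaw": 8},
  {"delta_pos": [-1.0, 0, 0], "rotation": [0, 0, 0], "jaw": 8},
  {"delta_pos": [-1.6, 0, 0], "rotation": [0, 0, 0], "jaw": 8},
  {"delta_pos": [-2.2, 0, 0], "rotation": [0, 0, 0], "jaw": 8},
])

```text
time: 3.2
tcp_pos: [0.5069, 0.1693, 0.1432]
eef_rot: [90.0, 55.3, 0.9]
contact_force: [0.7, -0.1, -3.4]
gripper_width: 0.14
```

```bash
python3 g.py 0
python3 - <<'E'
from h import *
s,T=pose(); print(s['contact_force'],s['torque'])
M2,_,_=Rtool(TY,0,1)
delta(np.array([.5643,-.1783,.2]),M2)
d=cam('wrist'); save(d,'wrist3.png',1.5)
E
```

```text
3.2 [0.5069 0.1693 0.1432] [ 0.7 -0.1 -3.4] 0.1402401078228401
delta_pos [ 2.208  0.061 -0.012] rot [-0.002  0.001  0.005] deg 0.3
[ 0.72577905 -0.1083127  -3.43152606] [-0.04929673  0.62116027  0.0367037 ]
delta_pos [-0.425  1.885  8.71 ] rot [-0.228  0.071 -0.603] deg 37.2
```

View pics/wrist3.png

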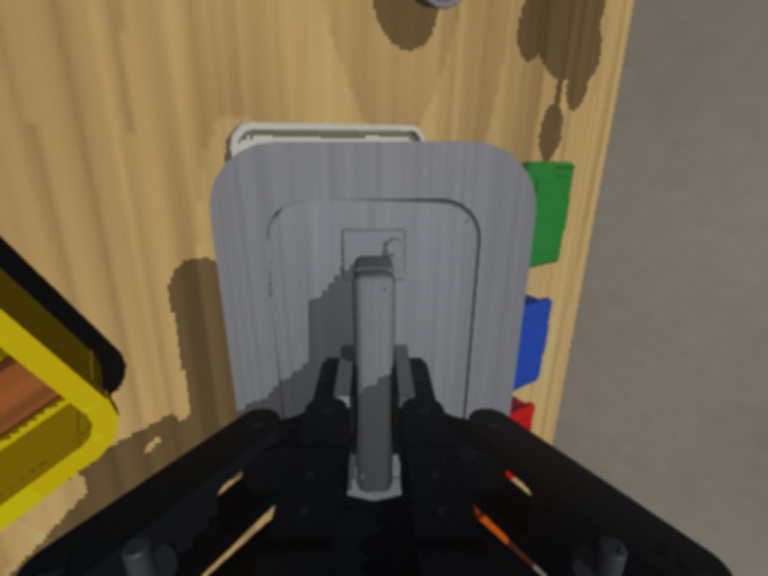

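The lid is held, with the bar at (375,370) between the pads and a load of about 3.4–4 N. Next I'll carry it over and level it.

Emit:
play_rows([
  {"delta_pos": [-0.3, 0.2, 0.6], "rotation": [-0.01, 0.0, -0.04], "jaw": 8},
  {"delta_pos": [-0.5, 0.4, 1.5], "rotation": [-0.04, 0.01, -0.12], "jaw": 8},
  {"delta_pos": [-0.6, 0.6, 2.4], "rotation": [-0.08, 0.02, -0.2], "jaw": 8},
  {"delta_pos": [-0.6, 0.8, 3.4], "rotation": [-0.1, 0.03, -0.28], "jaw": 8},
  {"delta_pos": [-0.6, 1.0, 4.4], "rotation": [-0.12, 0.04, -0.34], "jaw": 8},
])

```text
time: 3.75
tcp_pos: [0.5291, -0.0074, 0.19]
eef_rot: [87.4, 74.6, 5.6]
contact_force: [0.6, -0.2, -3.4]
gripper_width: 0.138
```

```bash
cat > t.py <<'E'
from h import *
import sys
s,T=pose(); print(s['time'],T[:3,3].round(4),s['contact_force'].round(1),s['torque'].round(2),s['gripper_width'])
M2,_,_=Rtool(TY,0,1)
delta(np.array([.5643,-.1783,float(sys.argv[1])]),M2)
E
python3 t.py .2
```

```text
3.75 [ 0.5291 -0.0074  0.19  ] [ 0.6 -0.2 -3.4] [-0.04  0.22  0.09] 0.13759985005650704
delta_pos [-0.12   0.311  4.356] rot [-0.106  0.026 -0.268] deg 16.6
```

Emit:
play_rows([
  {"delta_pos": [-0.05, 0.1, 1.1], "rotation": [-0.03, 0.01, -0.08], "jaw": 8},
  {"delta_pos": [-0.07, 0.2, 2.2], "rotation": [-0.06, 0.015, -0.16], "jaw": 8},
  {"delta_pos": [-0.1, 0.25, 3.2], "rotation": [-0.09, 0.02, -0.22], "jaw": 8},
  {"delta_pos": [-0.12, 0.3, 4.0], "rotation": [-0.106, 0.026, -0.268], "jaw": 8},
  {"delta_pos": [-0.12, 0.31, 4.36], "rotation": [-0.106, 0.026, -0.268], "jaw": 8},
])

```text
time: 4.25
tcp_pos: [0.5652, -0.1817, 0.1977]
eef_rot: [-88.5, 89.8, -164.3]
contact_force: [-0.0, 0.5, -4.3]
gripper_width: 0.137
```

```bash
python3 t.py .2
```

```text
4.25 [ 0.5652 -0.1817  0.1977] [-0.   0.5 -4.3] [ 0.03 -0.01 -0.03] 0.13718811387035537
delta_pos [-0.058 -0.001 -0.087] rot [-0.002  0.     0.003] deg 0.2
```

Emit:
play_rows([
  {"delta_pos": [-0.06, 0, -0.09], "rotation": [0, 0, 0.003], "jaw": 8},
  {"delta_pos": [-0.06, 0, -0.09], "rotation": [0, 0, 0.003], "jaw": 8},
  {"delta_pos": [-0.06, 0, -0.09], "rotation": [0, 0, 0.003], "jaw": 8},
  {"delta_pos": [-0.06, 0, -0.09], "rotation": [0, 0, 0.003], "jaw": 8},
  {"delta_pos": [-0.06, 0, -0.09], "rotation": [0, 0, 0.003], "jaw": 8},
])

```text
time: 4.75
tcp_pos: [0.5641, -0.1771, 0.2005]
eef_rot: [53.1, 90.0, -22.7]
contact_force: [-0.4, 0.2, -3.4]
gripper_width: 0.142
```

```bash
python3 t.py .2; cat > m.py <<'E'
from h import *
import sys
# measure lid flange in tool frame
s,T=pose(); allU=[]
for n in ['top','side','wrist']:
    d=cam(n); save(d,n+'_'+sys.argv[1]+'.png',1.5)
    P=cloud(d); q=(P-T[:3,3])@T[:3,:3]  # tool coords
    hsv=cv2.cvtColor(d['I'],cv2.COLOR_RGB2HSV)
    b=(abs(q[...,1])<.08)&(abs(q[...,2])<.11)&(abs(q[...,0]-.006)<.006)&(hsv[...,1]<60)
    k,L,st,_=cv2.connectedComponentsWithStats(b.astype(np.uint8)); j=1+st[1:,4].argmax(); Y=q[L==j]
    for _ in range(3):
        sl=np.linalg.lstsq(np.c_[Y[:,1:],np.ones(len(Y))],Y[:,0],rcond=None)[0]
        r=Y[:,0]-np.c_[Y[:,1:],np.ones(len(Y))]@sl; Y=Y[abs(r)<.003]
    print(n,len(Y),'face x(tool)',sl[2].round(4),'slopes deg',np.degrees(sl[:2]).round(2),cv2.minAreaRect(Y[:,1:].astype(np.float32)))
    e=np.abs(Y[:,2]); print('  y range',Y[:,1].min().round(4),Y[:,1].max().round(4),'z range',Y[:,2].min().round(4),Y[:,2].max().round(4))
E
python3 m.py a
```

```text
4.75 [ 0.5641 -0.1771  0.2005] [-0.4  0.2 -3.4] [-0.02  0.01  0.04] 0.14214279558253298
delta_pos [ 0.012 -0.003  0.03 ] rot [-0.001  0.    -0.   ] deg 0.1
top 542 face x(tool) 0.0051 slopes deg [-2.09  0.34] ((-0.03498333692550659, 0.007556259632110596), (0.0553872175514698, 0.14883558452129364), 0.23786252737045288)
  y range -0.0627 -0.0072 z range -0.067 0.082
side 1000 face x(tool) 0.0074 slopes deg [0.29 0.3 ] ((-0.0014921799302101135, 0.00045628100633621216), (0.17710404098033905, 0.12187647819519043), 89.79609680175781)
  y range -0.0624 0.0597 z range -0.0881 0.0889
wrist 30968 face x(tool) 0.0065 slopes deg [0.18 0.05] ((0.0005306825041770935, -0.025822386145591736), (0.11743120849132538, 0.12297467142343521), 89.95366668701172)
  y range -0.061 0.0621 z range -0.0846 0.0329
```

```bash
python3 - <<'E'
import cv2,numpy as np
a=cv2.imread('pics/side_a.png');b=cv2.imread('pics/wrist_a.png')
cv2.imwrite('pics/ab.png',np.hstack([cv2.resize(a,(400,300)),cv2.resize(b,(400,300))]))
E
```

```text
(no output)
```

View pics/ab.png

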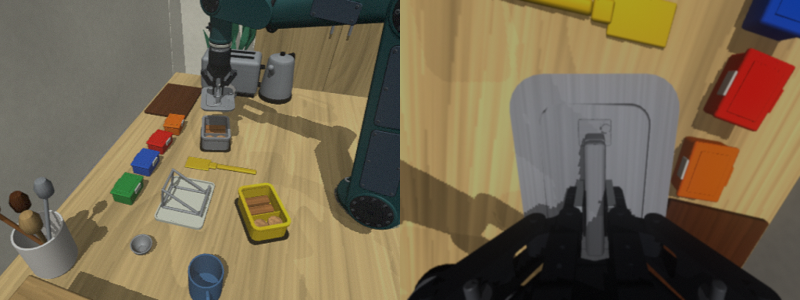

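Emit:
play_rows([
  {"delta_pos": [0.6, 0, 0.02], "rotation": [0, 0, 0], "jaw": 8},
  {"delta_pos": [1.3, 0, 0.02], "rotation": [0, 0, 0], "jaw": 8},
  {"delta_pos": [2.0, 0, 0.02], "rotation": [0, 0, 0], "jaw": 8},
  {"delta_pos": [2.4, 0, 0.02], "rotation": [0, 0, 0], "jaw": 8},
  {"delta_pos": [2.5, 0, 0.02], "rotation": [0, 0, 0], "jaw": 8},
])

```text
time: 5.4
tcp_pos: [0.5627, -0.1776, 0.0972]
eef_rot: [-126.2, 89.7, 158.0]
contact_force: [0.1, -0.1, -4.4]
gripper_width: 0.139
```

```bash
python3 t.py .083
```

```text
5.4 [ 0.5627 -0.1776  0.0972] [ 0.1 -0.1 -4.4] [-0.01  0.01 -0.02] 0.13914597826047717
delta_pos [0.355 0.036 0.027] rot [-0.002 -0.003  0.004] deg 0.3
```

Emit:
play_rows([
  {"delta_pos": [0.05, 0.035, 0.025], "rotation": [-0.002, -0.003, 0.004], "jaw": 8},
  {"delta_pos": [0.12, 0.035, 0.025], "rotation": [-0.002, -0.003, 0.004], "jaw": 8},
  {"delta_pos": [0.2, 0.035, 0.025], "rotation": [-0.002, -0.003, 0.004], "jaw": 8},
  {"delta_pos": [0.28, 0.035, 0.025], "rotation": [-0.002, -0.003, 0.004], "jaw": 8},
  {"delta_pos": [0.35, 0.035, 0.025], "rotation": [-0.002, -0.003, 0.004], "jaw": 8},
])

```text
time: 5.9
tcp_pos: [0.5645, -0.1783, 0.0836]
eef_rot: [47.7, 90.0, -27.9]
contact_force: [-0.3, 0.4, -3.7]
gripper_width: 0.143
```

```bash
python3 t.py .080
```

```text
5.9 [ 0.5645 -0.1783  0.0836] [-0.3  0.4 -3.7] [ 0.04  0.02 -0.02] 0.14266296563138361
delta_pos [ 0.091 -0.006 -0.003] rot [ 0.  0. -0.] deg 0.0
```

Emit:
play_rows([
  {"delta_pos": [0.02, 0, 0], "rotation": [0, 0, 0], "jaw": 8},
  {"delta_pos": [0.04, 0, 0], "rotation": [0, 0, 0], "jaw": 8},
  {"delta_pos": [0.06, 0, 0], "rotation": [0, 0, 0], "jaw": 8},
  {"delta_pos": [0.08, 0, 0], "rotation": [0, 0, 0], "jaw": 8},
  {"delta_pos": [0.09, 0, 0], "rotation": [0, 0, 0], "jaw": 8},
])

```text
time: 6.4
tcp_pos: [0.5647, -0.1783, 0.0813]
eef_rot: [49.6, 89.9, -26.0]
contact_force: [-3.9, 2.5, 4.5]
gripper_width: 0.141
```

```bash
python3 t.py .080
```

```text
6.4 [ 0.5647 -0.1783  0.0813] [-3.9  2.5  4.5] [0.17 0.53 0.01] 0.14125237925073764
delta_pos [ 0.033 -0.009 -0.003] rot [ 0.001  0.001 -0.001] deg 0.1
```

Emit:
play_rows([
  {"delta_pos": [0, -0.02, -0.02], "rotation": [0, 0, 0], "jaw": 8},
  {"delta_pos": [0, -0.04, -0.03], "rotation": [0, 0, 0], "jaw": 8},
  {"delta_pos": [0, -0.04, -0.03], "rotation": [0, 0, 0], "jaw": 8},
  {"delta_pos": [0.02, -0.04, -0.03], "rotation": [0, 0, 0], "jaw": 8},
  {"delta_pos": [0.03, -0.04, -0.03], "rotation": [0, 0, 0], "jaw": 8},
])

```text
time: 6.9
tcp_pos: [0.5633, -0.1777, 0.0813]
eef_rot: [51.9, 89.8, -23.8]
contact_force: [-1.9, 0.8, 4.5]
gripper_width: 0.142
```

```bash
python3 t.py .080; python3 m.py b
```

```text
6.9 [ 0.5633 -0.1777  0.0813] [-1.9  0.8  4.5] [0.07 0.18 0.03] 0.14212810096212197
delta_pos [0.033 0.021 0.02 ] rot [ 0.001  0.002 -0.002] deg 0.2
top 388 face x(tool) 0.0061 slopes deg [-0.92 -0.4 ] ((-0.03501444309949875, 0.0017535164952278137), (0.14280107617378235, 0.054955799132585526), 89.97410583496094)
  y range -0.0625 -0.0075 z range -0.0696 0.0732
side 940 face x(tool) 0.0074 slopes deg [0.2  0.03] ((-0.001757398247718811, -0.0011537298560142517), (0.1716071218252182, 0.12195577472448349), 89.77348327636719)
  y range -0.0628 0.0595 z range -0.087 0.0847
wrist 30841 face x(tool) 0.0064 slopes deg [ 0.05 -0.21] ((0.00036158040165901184, -0.026560354977846146), (0.11670885980129242, 0.1225733533501625), 89.93000030517578)
  y range -0.0609 0.0617 z range -0.0849 0.0317
```

Emit:
play_rows([
  {"delta_pos": [-0.01, 0, 0], "rotation": [0, 0, 0], "jaw": 8},
  {"delta_pos": [-0.02, 0, 0], "rotation": [0, 0, 0], "jaw": 14},
  {"delta_pos": [-0.02, 0, 0], "rotation": [0, 0, 0], "jaw": 20},
  {"delta_pos": [-0.02, 0, 0], "rotation": [0, 0, 0], "jaw": 32},
  {"delta_pos": [-0.02, 0, 0], "rotation": [0, 0, 0], "jaw": 42},
])

```text
time: 7.55
tcp_pos: [0.5632, -0.1777, 0.0819]
eef_rot: [51.5, 89.9, -24.2]
contact_force: [0.3, 0.6, 1.3]
gripper_width: 0.491
```

```bash
python3 t.py .17
```

```text
7.55 [ 0.5632 -0.1777  0.0819] [0.3 0.6 1.3] [-0.01 -0.01 -0.04] 0.4908795052546452
delta_pos [-2.202  0.028  0.024] rot [ 0.     0.002 -0.002] deg 0.1
```

Emit:
play_rows([
  {"delta_pos": [-0.3, 0, 0], "rotation": [0, 0, 0], "jaw": 42},
  {"delta_pos": [-1.1, 0, 0], "rotation": [0, 0, 0], "jaw": 42},
  {"delta_pos": [-2.0, 0, 0], "rotation": [0, 0, 0], "jaw": 42},
  {"delta_pos": [-2.8, 0, 0], "rotation": [0, 0, 0], "jaw": 42},
  {"delta_pos": [-3.0, 0, 0], "rotation": [0, 0, 0], "jaw": 42},
])

```text
time: 8.05
tcp_pos: [0.565, -0.1785, 0.2085]
eef_rot: [52.5, 89.3, -23.2]
contact_force: [-0.3, -0.2, -0.2]
gripper_width: 0.494
```

```bash
cat > lid.py <<'E'
from h import *
import sys
out={}
for n in sys.argv[2:]:
    d=cam(n); save(d,n+'_'+sys.argv[1]+'.png',1.5)
    P=cloud(d); hsv=cv2.cvtColor(d['I'],cv2.COLOR_RGB2HSV)
    c,s_=np.cos(TY),np.sin(TY); q=P-np.array([*TUB,0]); Q=np.stack([q[...,0]*c+q[...,1]*s_,-q[...,0]*s_+q[...,1]*c,q[...,2]],-1)
    b=(abs(Q[...,0])<.075)&(abs(Q[...,1])<.1)&(abs(Q[...,2]-.071)<.009)&(hsv[...,1]<60)
    k,L,st,_=cv2.connectedComponentsWithStats(b.astype(np.uint8)); j=1+st[1:,4].argmax(); Y=Q[L==j]
    for _ in range(3):
        sl=np.linalg.lstsq(np.c_[Y[:,:2],np.ones(len(Y))],Y[:,2],rcond=None)[0]
        r=Y[:,2]-np.c_[Y[:,:2],np.ones(len(Y))]@sl; Y=Y[abs(r)<.003]
    print(n,len(Y),'z0',sl[2].round(4),'slope deg x,y',np.degrees(sl[:2]).round(2),cv2.minAreaRect(Y[:,:2].astype(np.float32)))
    for i,(x,y) in enumerate([(-46,69),(46,69),(46,-69),(-46,-69)]):
        m=(np.hypot(Y[:,0]-x/1e3,Y[:,1]-y/1e3)<.01); print('  corner',i,m.sum(),np.median(Y[m,2]).round(4) if m.sum() else None)
E
python3 t.py .2; python3 lid.py c wrist top side
```

```text
8.05 [ 0.565  -0.1785  0.2085] [-0.3 -0.2 -0.2] [-0.01  0.02  0.03] 0.4940951009114804
delta_pos [ 0.213 -0.019 -0.01 ] rot [ 0.     0.008 -0.01 ] deg 0.7
wrist 15182 z0 0.0748 slope deg x,y [ 0.1  -0.03] ((-0.00048718973994255066, -0.00021623820066452026), (0.12222309410572052, 0.17211134731769562), 0.11842828243970871)
  corner 0 330 0.0739
  corner 1 328 0.0742
  corner 2 117 0.0739
  corner 3 65 0.074
top 450 z0 0.0756 slope deg x,y [1.62 0.3 ] ((-0.035626333206892014, -0.013231262564659119), (0.1456214338541031, 0.05581124499440193), 89.94712829589844)
  corner 0 0 None
  corner 1 0 None
  corner 2 0 None
  corner 3 29 0.0742
side 1056 z0 0.074 slope deg x,y [-0.04 -0.19] ((-0.0026319362223148346, -6.60046935081482e-05), (0.12186207622289658, 0.17675107717514038), 0.05905277654528618)
  corner 0 18 0.0732
  corner 1 21 0.073
  corner 2 15 0.0739
  corner 3 15 0.0732
```

View pics/wrist_c.png

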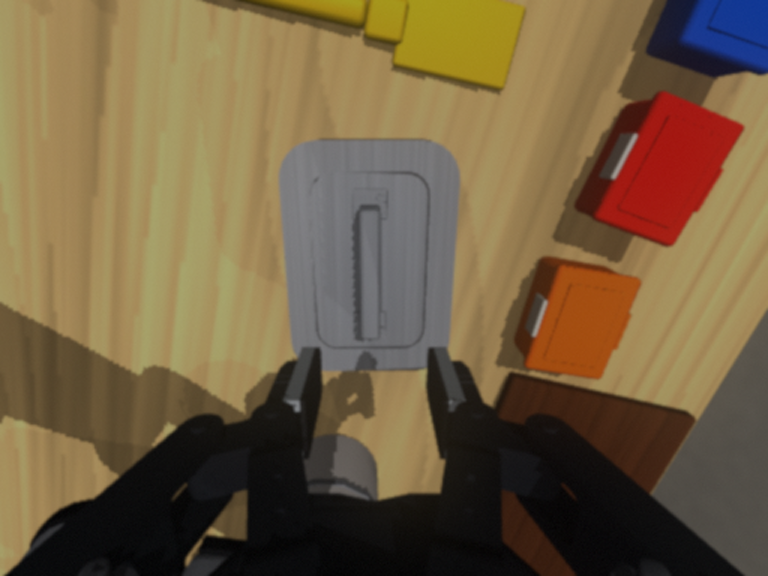

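View pics/side_c.png

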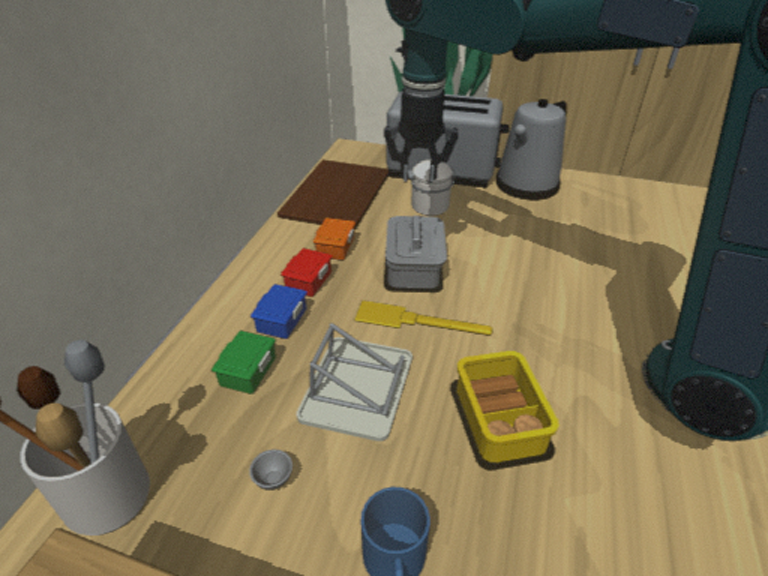

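The lid lies level and centred on the tub, at (370,255) in the wrist view, with all corners reading 73–74 mm. The stand is empty and the bystanders haven't moved. Next I'll shut the fingers and go to corner 0.

```bash
cat > c.py <<'E'
from h import *
import sys
# usage: c.py corner z
s,T=pose(); print(s['time'],T[:3,3].round(4),'F',s['contact_force'].round(1),'w',round(s['gripper_width'],3))
M2,_,_=Rtool(TY,0,1)
x,y=[(-46,69),(46,69),(46,-69),(-46,-69)][int(sys.argv[1])]
p=TUB+R.from_euler('z',TY).as_matrix()[:2,:2]@np.array([x-.5,y-.2])/1e3
for z in sys.argv[2:]: print(z,end=' ');delta(np.array([*p,float(z)]),M2)
E
python3 c.py 0 .1
```

```text
8.2 [ 0.563  -0.1776  0.2024] F [ 0.8  0.5 -0.3] w 0.491
.1 delta_pos [ 2.552 -1.141 -1.702] rot [ 0.     0.002 -0.003] deg 0.2
```

Emit:
play_rows([
  {"delta_pos": [0, -0.5, -0.7], "rotation": [0, 0, 0], "jaw": 20},
  {"delta_pos": [0.3, -1.14, -1.7], "rotation": [0, 0, 0], "jaw": 0},
  {"delta_pos": [1.3, -1.14, -1.7], "rotation": [0, 0, 0], "jaw": 0},
  {"delta_pos": [2.1, -1.14, -1.7], "rotation": [0, 0, 0], "jaw": 0},
  {"delta_pos": [2.5, -1.14, -1.7], "rotation": [0, 0, 0], "jaw": 0},
])

```text
time: 8.7
tcp_pos: [0.4984, -0.1215, 0.0961]
eef_rot: [-121.9, 89.6, 162.4]
contact_force: [0.4, 0.5, 0.2]
gripper_width: -0.002
```

```bash
python3 c.py 0 .078 .072
```

```text
8.7 [ 0.4984 -0.1215  0.0961] F [0.4 0.5 0.2] w -0.002
.078 delta_pos [0.453 0.085 0.064] rot [ 0.001 -0.003  0.005] deg 0.4
.072 delta_pos [0.603 0.086 0.064] rot [ 0.001 -0.003  0.005] deg 0.4
```

Emit:
play_rows([
  {"delta_pos": [0.1, 0.08, 0.06], "rotation": [0.001, -0.003, 0.005], "jaw": 0},
  {"delta_pos": [0.2, 0.08, 0.06], "rotation": [0.001, -0.003, 0.005], "jaw": 0},
  {"delta_pos": [0.3, 0.08, 0.06], "rotation": [0.001, -0.003, 0.005], "jaw": 0},
  {"delta_pos": [0.4, 0.08, 0.06], "rotation": [0.001, -0.003, 0.005], "jaw": 0},
  {"delta_pos": [0.45, 0.08, 0.06], "rotation": [0.001, -0.003, 0.005], "jaw": 0},
])

```text
time: 9.2
tcp_pos: [0.5025, -0.1232, 0.0785]
eef_rot: [62.4, 90.0, -13.3]
contact_force: [-0.4, 1.1, 0.2]
gripper_width: 0.0
```

```bash
python3 c.py 0 .072
```

```text
9.2 [ 0.5025 -0.1232  0.0785] F [-0.4  1.1  0.2] w 0.0
.072 delta_pos [ 0.162 -0.004 -0.004] rot [-0.  0. -0.] deg 0.0
```

Now press slowly.

Emit:
play_rows([
  {"delta_pos": [0.05, 0, 0], "rotation": [0, 0, 0], "jaw": 0},
  {"delta_pos": [0.1, 0, 0], "rotation": [0, 0, 0], "jaw": 0},
  {"delta_pos": [0.13, 0, 0], "rotation": [0, 0, 0], "jaw": 0},
  {"delta_pos": [0.16, 0, 0], "rotation": [0, 0, 0], "jaw": 0},
  {"delta_pos": [0.18, 0, 0], "rotation": [0, 0, 0], "jaw": 0},
])

```text
time: 9.7
tcp_pos: [0.5026, -0.1232, 0.0727]
eef_rot: [59.4, 89.9, -16.3]
contact_force: [-3.2, 1.2, 9.2]
gripper_width: -0.0
```

```bash
python3 c.py 0 .067
```

```text
9.7 [ 0.5026 -0.1232  0.0727] F [-3.2  1.2  9.2] w -0.0
.067 delta_pos [ 0.143 -0.008 -0.006] rot [-0.     0.001 -0.001] deg 0.1
```

Emit:
play_rows([
  {"delta_pos": [0.04, 0, 0], "rotation": [0, 0, 0], "jaw": 0},
  {"delta_pos": [0.07, 0, 0], "rotation": [0, 0, 0], "jaw": 0},
  {"delta_pos": [0.1, 0, 0], "rotation": [0, 0, 0], "jaw": 0},
  {"delta_pos": [0.12, 0, 0], "rotation": [0, 0, 0], "jaw": 0},
  {"delta_pos": [0.14, 0, 0], "rotation": [0, 0, 0], "jaw": 0},
])

```text
time: 10.2
tcp_pos: [0.5027, -0.1232, 0.0714]
eef_rot: [53.7, 89.9, -22.0]
contact_force: [-9.4, 2.9, 19.6]
gripper_width: 0.003
```

```bash
python3 c.py 0 .067
```

```text
10.2 [ 0.5027 -0.1232  0.0714] F [-9.4  2.9 19.6] w 0.003
.067 delta_pos [ 0.109 -0.01  -0.004] rot [ 0.     0.001 -0.001] deg 0.1
```

Emit:
play_rows([
  {"delta_pos": [0.1, -0.02, 0], "rotation": [0, 0, 0], "jaw": 0},
  {"delta_pos": [0.14, -0.03, 0], "rotation": [0, 0, 0], "jaw": 0},
  {"delta_pos": [0.17, -0.03, 0], "rotation": [0, 0, 0], "jaw": 0},
  {"delta_pos": [0.2, -0.03, 0], "rotation": [0, 0, 0], "jaw": 0},
  {"delta_pos": [0.22, -0.03, 0], "rotation": [0, 0, 0], "jaw": 0},
])

```text
time: 10.7
tcp_pos: [0.5024, -0.1232, 0.0678]
eef_rot: [65.1, 89.7, -10.5]
contact_force: [-9.1, 4.7, 24.3]
gripper_width: -0.002
```

```bash
python3 c.py 0 .067
```

```text
10.7 [ 0.5024 -0.1232  0.0678] F [-9.1  4.7 24.3] w -0.002
.067 delta_pos [ 0.019 -0.003 -0.003] rot [ 0.001  0.002 -0.004] deg 0.3
```

Emit:
play_rows([
  {"delta_pos": [0.1, -0.02, 0], "rotation": [0, 0, 0], "jaw": 0},
  {"delta_pos": [0.13, -0.03, 0], "rotation": [0, 0, 0], "jaw": 0},
  {"delta_pos": [0.15, -0.03, 0], "rotation": [0, 0, 0], "jaw": 0},
  {"delta_pos": [0.15, -0.03, 0], "rotation": [0, 0, 0], "jaw": 0},
  {"delta_pos": [0.15, -0.03, 0], "rotation": [0, 0, 0], "jaw": 0},
])

```text
time: 11.2
tcp_pos: [0.5024, -0.1232, 0.0677]
eef_rot: [67.5, 89.5, -8.2]
contact_force: [-9.0, 4.7, 24.1]
gripper_width: 0.004
```

```bash
python3 c.py 0 .067
```

```text
11.2 [ 0.5024 -0.1232  0.0677] F [-9.   4.7 24.1] w 0.004
.067 delta_pos [ 0.018 -0.003 -0.003] rot [ 0.001  0.003 -0.008] deg 0.5
```

Corner 0 is down at 67.7 mm with about 24 N. I'll lift and go to corner 1.

Emit:
play_rows([
  {"delta_pos": [-0.2, 0, 0], "rotation": [0, 0, 0], "jaw": 0},
  {"delta_pos": [-0.5, 0, 0], "rotation": [0, 0, 0], "jaw": 0},
  {"delta_pos": [-0.5, 0.8, 0], "rotation": [0, 0, 0], "jaw": 0},
  {"delta_pos": [-0.5, 1.7, 0], "rotation": [0, 0, 0], "jaw": 0},
  {"delta_pos": [-0.5, 2.3, 0], "rotation": [0, 0, 0], "jaw": 0},
])

```text
time: 11.7
tcp_pos: [0.5931, -0.1, 0.0886]
eef_rot: [68.6, 89.5, -7.0]
contact_force: [-0.1, -1.0, -0.6]
gripper_width: -0.003
```

```bash
python3 c.py 1 .083;  python3 lid.py d wrist side
```

```text
11.7 [ 0.5931 -0.1     0.0886] F [-0.1 -1.  -0.6] w -0.003
.083 delta_pos [ 0.14  -0.045 -0.001] rot [ 0.001  0.003 -0.009] deg 0.6
wrist 11703 z0 0.0761 slope deg x,y [ 0.72 -1.37] ((-0.013725031167268753, 0.058000531047582626), (0.14086003601551056, 0.07385843992233276), 25.43238639831543)
  corner 0 652 0.0739
  corner 1 352 0.074
  corner 2 0 None
  corner 3 0 None
side 782 z0 0.0744 slope deg x,y [ 0.47 -0.41] ((-0.0017695240676403046, 0.0005379095673561096), (0.12232431024312973, 0.17506586015224457), 1.4434717893600464)
  corner 0 22 0.0733
  corner 1 18 0.0732
  corner 2 0 None
  corner 3 16 0.0735
```

Emit:
play_rows([
  {"delta_pos": [0.05, -0.04, 0], "rotation": [0, 0, -0.009], "jaw": 0},
  {"delta_pos": [0.1, -0.04, 0], "rotation": [0, 0, -0.009], "jaw": 0},
  {"delta_pos": [0.18, -0.04, 0], "rotation": [0, 0, -0.009], "jaw": 0},
  {"delta_pos": [0.24, -0.04, 0], "rotation": [0, 0, -0.009], "jaw": 0},
  {"delta_pos": [0.28, -0.04, 0], "rotation": [0, 0, -0.009], "jaw": 0},
])

```text
time: 12.3
tcp_pos: [0.5916, -0.1002, 0.0765]
eef_rot: [-12.0, 89.8, -87.5]
contact_force: [-0.2, 0.5, -0.8]
gripper_width: -0.001
```

```bash
python3 c.py 1 .067
```

```text
12.3 [ 0.5916 -0.1002  0.0765] F [-0.2  0.5 -0.8] w -0.001
.067 delta_pos [ 0.238 -0.005  0.003] rot [0.002 0.003 0.001] deg 0.2
```

Emit:
play_rows([
  {"delta_pos": [0.05, 0, 0], "rotation": [0, 0, 0], "jaw": 0},
  {"delta_pos": [0.1, 0, 0], "rotation": [0, 0, 0], "jaw": 0},
  {"delta_pos": [0.14, -0.01, 0], "rotation": [0, 0, 0], "jaw": 0},
  {"delta_pos": [0.18, -0.02, 0], "rotation": [0, 0, 0], "jaw": 0},
  {"delta_pos": [0.22, -0.03, 0], "rotation": [0, 0, 0], "jaw": 0},
])

```text
time: 12.8
tcp_pos: [0.5915, -0.1003, 0.0714]
eef_rot: [37.0, 89.7, -38.5]
contact_force: [-3.8, 2.4, 13.9]
gripper_width: 0.001
```

```bash
python3 c.py 1 .067
```

```text
12.8 [ 0.5915 -0.1003  0.0714] F [-3.8  2.4 13.9] w 0.001
.067 delta_pos [ 0.111 -0.004 -0.   ] rot [ 0.002  0.004 -0.003] deg 0.3
```

Emit:
play_rows([
  {"delta_pos": [0.1, -0.02, 0], "rotation": [0, 0, 0], "jaw": 0},
  {"delta_pos": [0.14, -0.03, 0], "rotation": [0, 0, 0], "jaw": 0},
  {"delta_pos": [0.18, -0.03, 0], "rotation": [0, 0, 0], "jaw": 0},
  {"delta_pos": [0.22, -0.03, 0], "rotation": [0, 0, 0], "jaw": 0},
  {"delta_pos": [0.25, -0.03, 0], "rotation": [0, 0, 0], "jaw": 0},
])

```text
time: 13.3
tcp_pos: [0.5917, -0.1002, 0.0675]
eef_rot: [54.9, 89.5, -20.7]
contact_force: [-8.4, 3.4, 25.0]
gripper_width: -0.0
```

```bash
python3 c.py 1 .067
```

```text
13.3 [ 0.5917 -0.1002  0.0675] F [-8.4  3.4 25. ] w -0.0
.067 delta_pos [ 0.012 -0.009  0.002] rot [ 0.003  0.005 -0.007] deg 0.5
```

Emit:
play_rows([
  {"delta_pos": [-0.2, 0, 0], "rotation": [0, 0, 0], "jaw": 0},
  {"delta_pos": [-0.5, 0, 0.3], "rotation": [0, 0, 0], "jaw": 0},
  {"delta_pos": [-0.6, 0, 1.4], "rotation": [0, 0, 0], "jaw": 0},
  {"delta_pos": [-0.6, 0, 2.5], "rotation": [0, 0, 0], "jaw": 0},
  {"delta_pos": [-0.6, 0, 3.45], "rotation": [0, 0, 0], "jaw": 0},
])

```text
time: 13.8
tcp_pos: [0.6265, -0.2367, 0.0927]
eef_rot: [49.9, 89.4, -25.7]
contact_force: [1.0, -0.5, 0.3]
gripper_width: -0.004
```

```bash
python3 c.py 2 .077; python3 lid.py e side wrist
```

```text
13.8 [ 0.6265 -0.2367  0.0927] F [ 1.  -0.5  0.3] w -0.004
.077 delta_pos [ 0.391 -0.011 -0.071] rot [ 0.002  0.007 -0.008] deg 0.6
side 1121 z0 0.0723 slope deg x,y [-0.11 -2.48] ((-0.0025421641767024994, 0.0004370883107185364), (0.17425201833248138, 0.12174411118030548), 89.99768829345703)
  corner 0 23 0.069
  corner 1 24 0.0691
  corner 2 15 0.0741
  corner 3 16 0.0744
wrist 42113 z0 0.0732 slope deg x,y [ 0.13 -2.15] ((-0.0010603144764900208, -0.017070971429347992), (0.12309221923351288, 0.13966389000415802), 0.03909982740879059)
  corner 0 0 None
  corner 1 0 None
  corner 2 669 0.0754
  corner 3 685 0.0752
```

The +y edge is down: the lid slopes −2.3° in y, with corners 0 and 1 reading 69 mm (61–62 mm expected at the underside). Next is corner 2.

Emit:
play_rows([
  {"delta_pos": [0.1, -0.01, -0.07], "rotation": [0, 0.007, -0.008], "jaw": 0},
  {"delta_pos": [0.2, -0.01, -0.07], "rotation": [0, 0.007, -0.008], "jaw": 0},
  {"delta_pos": [0.3, -0.01, -0.07], "rotation": [0, 0.007, -0.008], "jaw": 0},
  {"delta_pos": [0.36, -0.01, -0.07], "rotation": [0, 0.007, -0.008], "jaw": 0},
  {"delta_pos": [0.38, -0.01, -0.07], "rotation": [0, 0.007, -0.008], "jaw": 0},
])

```text
time: 14.4
tcp_pos: [0.625, -0.2365, 0.0759]
eef_rot: [-73.5, 89.9, -149.3]
contact_force: [0.5, -0.8, 0.9]
gripper_width: 0.0
```

```bash
python3 c.py 2 .067
```

```text
14.4 [ 0.625  -0.2365  0.0759] F [ 0.5 -0.8  0.9] w 0.0
.067 delta_pos [ 0.222  0.028 -0.056] rot [-0.002  0.001  0.002] deg 0.2
```

Emit:
play_rows([
  {"delta_pos": [0.0, 0.03, -0.05], "rotation": [0, 0, 0], "jaw": 0},
  {"delta_pos": [0.06, 0.02, -0.05], "rotation": [0, 0, 0], "jaw": 0},
  {"delta_pos": [0.12, 0.01, -0.05], "rotation": [0, 0, 0], "jaw": 0},
  {"delta_pos": [0.17, 0.0, -0.05], "rotation": [0, 0, 0], "jaw": 0},
  {"delta_pos": [0.22, 0.0, -0.05], "rotation": [0, 0, 0], "jaw": 0},
])

```text
time: 14.9
tcp_pos: [0.6261, -0.2341, 0.0717]
eef_rot: [56.8, 89.8, -19.0]
contact_force: [-2.9, 4.6, 15.4]
gripper_width: -0.001
```

```bash
python3 c.py 2 .067
```

```text
14.9 [ 0.6261 -0.2341  0.0717] F [-2.9  4.6 15.4] w -0.001
.067 delta_pos [ 0.117 -0.016 -0.005] rot [-0.001  0.002 -0.003] deg 0.2
```

Emit:
play_rows([
  {"delta_pos": [0.1, -0.02, 0], "rotation": [0, 0, 0], "jaw": 0},
  {"delta_pos": [0.14, -0.03, 0], "rotation": [0, 0, 0], "jaw": 0},
  {"delta_pos": [0.18, -0.03, 0], "rotation": [0, 0, 0], "jaw": 0},
  {"delta_pos": [0.22, -0.03, 0], "rotation": [0, 0, 0], "jaw": 0},
  {"delta_pos": [0.25, -0.03, 0], "rotation": [0, 0, 0], "jaw": 0},
])

```text
time: 15.4
tcp_pos: [0.6266, -0.234, 0.068]
eef_rot: [62.3, 89.5, -13.4]
contact_force: [-5.2, 4.9, 22.1]
gripper_width: -0.005
```

```bash
python3 c.py 2 .067
```

```text
15.4 [ 0.6266 -0.234   0.068 ] F [-5.2  4.9 22.1] w -0.005
.067 delta_pos [ 0.025 -0.029 -0.005] rot [-0.001  0.004 -0.008] deg 0.5
```

Slightly more at this corner, to be sure it bottoms out.

Emit:
play_rows([
  {"delta_pos": [0.1, -0.03, 0], "rotation": [0, 0, 0], "jaw": 0},
  {"delta_pos": [0.14, -0.04, 0], "rotation": [0, 0, 0], "jaw": 0},
  {"delta_pos": [0.17, -0.05, 0], "rotation": [0, 0, 0], "jaw": 0},
  {"delta_pos": [0.18, -0.05, 0], "rotation": [0, 0, 0], "jaw": 0},
  {"delta_pos": [0.18, -0.05, 0], "rotation": [0, 0, 0], "jaw": 0},
])

```text
time: 15.9
tcp_pos: [0.6266, -0.234, 0.0681]
eef_rot: [64.2, 89.1, -11.5]
contact_force: [-4.7, 4.7, 20.0]
gripper_width: -0.0
```

```bash
python3 c.py 2 .067
```

```text
15.9 [ 0.6266 -0.234   0.0681] F [-4.7  4.7 20. ] w -0.0
.067 delta_pos [ 0.026 -0.029 -0.005] rot [-0.     0.007 -0.015] deg 0.9
```

Emit:
play_rows([
  {"delta_pos": [-0.2, 0, 0], "rotation": [0, 0.007, -0.015], "jaw": 0},
  {"delta_pos": [-0.5, 0, 0], "rotation": [0, 0.007, -0.015], "jaw": 0},
  {"delta_pos": [-0.5, -0.8, 0], "rotation": [0, 0.007, -0.015], "jaw": 0},
  {"delta_pos": [-0.5, -1.7, 0], "rotation": [0, 0.007, -0.015], "jaw": 0},
  {"delta_pos": [-0.5, -2.3, 0], "rotation": [0, 0.007, -0.015], "jaw": 0},
])

```text
time: 16.4
tcp_pos: [0.5351, -0.257, 0.0863]
eef_rot: [-98.8, 89.9, -174.5]
contact_force: [-0.0, -0.4, -0.3]
gripper_width: 0.0
```

```bash
python3 c.py 3 .077; python3 lid.py f side wrist
```

```text
16.4 [ 0.5351 -0.257   0.0863] F [-0.  -0.4 -0.3] w 0.0
.077 delta_pos [0.232 0.032 0.003] rot [-0.    -0.     0.002] deg 0.1
side 1098 z0 0.0718 slope deg x,y [-1.47 -1.38] ((-0.0023881494998931885, 0.00010577589273452759), (0.12152557075023651, 0.17682792246341705), 0.04440832510590553)
  corner 0 22 0.0705
  corner 1 25 0.0685
  corner 2 18 0.0714
  corner 3 15 0.0736
wrist 45261 z0 0.0728 slope deg x,y [-1.34 -1.12] ((3.1750649213790894e-05, -0.012605778872966766), (0.1228427067399025, 0.14775070548057556), 0.1822689175605774)
  corner 0 65 0.0714
  corner 1 80 0.0695
  corner 2 651 0.0726
  corner 3 324 0.0745
```

Emit:
play_rows([
  {"delta_pos": [0.08, 0.03, 0], "rotation": [0, 0, 0], "jaw": 0},
  {"delta_pos": [0.15, 0.03, 0], "rotation": [0, 0, 0], "jaw": 0},
  {"delta_pos": [0.22, 0.03, 0], "rotation": [0, 0, 0], "jaw": 0},
  {"delta_pos": [0.27, 0.03, 0], "rotation": [0, 0, 0], "jaw": 0},
  {"delta_pos": [0.3, 0.03, 0], "rotation": [0, 0, 0], "jaw": 0},
])

```text
time: 17.0
tcp_pos: [0.5357, -0.2567, 0.0737]
eef_rot: [-113.8, 89.8, 170.4]
contact_force: [-0.0, 0.2, 1.9]
gripper_width: 0.001
```

```bash
python3 c.py 3 .067
```

```text
17.0 [ 0.5357 -0.2567  0.0737] F [-0.   0.2  1.9] w 0.001
.067 delta_pos [0.166 0.015 0.007] rot [-0.002 -0.001  0.003] deg 0.2
```

Emit:
play_rows([
  {"delta_pos": [0.05, 0.01, 0], "rotation": [0, 0, 0], "jaw": 0},
  {"delta_pos": [0.09, 0.0, 0], "rotation": [0, 0, 0], "jaw": 0},
  {"delta_pos": [0.13, -0.01, 0], "rotation": [0, 0, 0], "jaw": 0},
  {"delta_pos": [0.16, -0.02, 0], "rotation": [0, 0, 0], "jaw": 0},
  {"delta_pos": [0.19, -0.03, 0], "rotation": [0, 0, 0], "jaw": 0},
])

```text
time: 17.5
tcp_pos: [0.5357, -0.2571, 0.069]
eef_rot: [-40.5, 90.0, -116.3]
contact_force: [-2.1, 2.4, 10.6]
gripper_width: 0.002
```

```bash
python3 c.py 3 .067
```

```text
17.5 [ 0.5357 -0.2571  0.069 ] F [-2.1  2.4 10.6] w 0.002
.067 delta_pos [ 0.05   0.016 -0.002] rot [-0.002  0.     0.   ] deg 0.1
```

Emit:
play_rows([
  {"delta_pos": [0.09, -0.01, 0], "rotation": [0, 0, 0], "jaw": 0},
  {"delta_pos": [0.13, -0.02, 0], "rotation": [0, 0, 0], "jaw": 0},
  {"delta_pos": [0.17, -0.03, 0], "rotation": [0, 0, 0], "jaw": 0},
  {"delta_pos": [0.21, -0.03, 0], "rotation": [0, 0, 0], "jaw": 0},
  {"delta_pos": [0.24, -0.03, 0], "rotation": [0, 0, 0], "jaw": 0},
])

```text
time: 18.0
tcp_pos: [0.536, -0.2572, 0.0669]
eef_rot: [51.2, 89.8, -24.6]
contact_force: [-10.5, 7.5, 29.9]
gripper_width: 0.001
```

```bash
python3 c.py 3 .067
```

```text
18.0 [ 0.536  -0.2572  0.0669] F [-10.5   7.5  29.9] w 0.001
.067 delta_pos [-0.001  0.012 -0.007] rot [-0.001  0.003 -0.003] deg 0.3
```

Emit:
play_rows([
  {"delta_pos": [-0.2, 0, 0], "rotation": [0, 0, 0], "jaw": 0},
  {"delta_pos": [-0.8, 0, 0], "rotation": [0, 0, 0], "jaw": 0},
  {"delta_pos": [-1.8, 0.3, -0.4], "rotation": [0, 0, 0], "jaw": 0},
  {"delta_pos": [-2.8, 0.8, -1.2], "rotation": [0, 0, 0], "jaw": 0},
  {"delta_pos": [-3.4, 1.1, -1.7], "rotation": [0, 0, 0], "jaw": 0},
])

```text
time: 18.5
tcp_pos: [0.5624, -0.1794, 0.2057]
eef_rot: [56.2, 89.6, -19.6]
contact_force: [1.0, -0.6, -0.6]
gripper_width: -0.004
```

Emit:
play_rows([
  {"delta_pos": [0, 0, 0], "rotation": [0, 0, 0], "jaw": 0},
  {"delta_pos": [0, 0, 0], "rotation": [0, 0, 0], "jaw": 0},
  {"delta_pos": [0, 0, 0], "rotation": [0, 0, 0], "jaw": 0},
  {"delta_pos": [0, 0, 0], "rotation": [0, 0, 0], "jaw": 0},
  {"delta_pos": [0, 0, 0], "rotation": [0, 0, 0], "jaw": 0},
])

```text
time: 19.0
tcp_pos: [0.5615, -0.18, 0.2037]
eef_rot: [56.5, 89.8, -19.4]
contact_force: [-0.2, 0.9, 0.2]
gripper_width: -0.001
```

```bash
python3 lid.py g wrist side; python3 -c "
import cv2,numpy as np
a=cv2.imread('pics/side_g.png')[180:320,350:490];cv2.imwrite('pics/sg.png',cv2.resize(a,(560,560),interpolation=cv2.INTER_CUBIC))"
```

```text
wrist 14758 z0 0.0697 slope deg x,y [ 0.1  -0.05] ((-0.0003837756812572479, -7.765740156173706e-05), (0.1220257505774498, 0.17176176607608795), 0.19640615582466125)
  corner 0 323 0.0689
  corner 1 329 0.0691
  corner 2 204 0.069
  corner 3 205 0.0689
side 1049 z0 0.069 slope deg x,y [-0.02 -0.02] ((-0.0024953261017799377, -0.0005942657589912415), (0.12140056490898132, 0.17607003450393677), 0.16190195083618164)
  corner 0 19 0.0689
  corner 1 20 0.0685
  corner 2 14 0.0678
  corner 3 14 0.0683
```

View pics/sg.png

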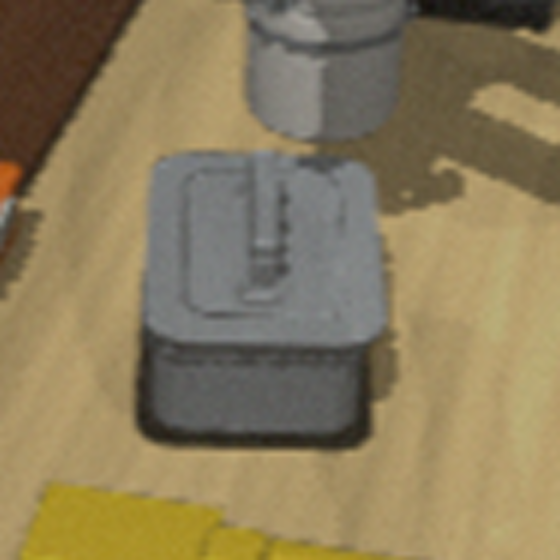

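The lid is level and centred, and all corners dropped about 5 mm of the 6 mm expected. Corners 0–2 stopped about 1 mm higher than corner 3 did. I'll go round again at each corner, a little firmer.

```bash
python3 c.py 0 .077
```

```text
19.1 [ 0.5619 -0.1799  0.2045] F [-0.2 -0.9  0.8] w -0.001
.077 delta_pos [ 3.178 -1.113 -1.751] rot [-0.002  0.003 -0.005] deg 0.3
```

Emit:
play_rows([
  {"delta_pos": [0.2, -0.5, -0.8], "rotation": [0, 0, 0], "jaw": 0},
  {"delta_pos": [0.8, -1.1, -1.75], "rotation": [0, 0, 0], "jaw": 0},
  {"delta_pos": [1.8, -1.1, -1.75], "rotation": [0, 0, 0], "jaw": 0},
  {"delta_pos": [2.5, -1.1, -1.75], "rotation": [0, 0, 0], "jaw": 0},
  {"delta_pos": [2.8, -1.1, -1.75], "rotation": [0, 0, 0], "jaw": 0},
])

```text
time: 19.6
tcp_pos: [0.5003, -0.1222, 0.0886]
eef_rot: [-131.2, 90.0, 152.9]
contact_force: [0.3, 0.1, 0.4]
gripper_width: 0.002
```

```bash
python3 c.py 0 .07
```

```text
19.6 [ 0.5003 -0.1222  0.0886] F [0.3 0.1 0.4] w 0.002
.07 delta_pos [0.466 0.042 0.034] rot [-0.002 -0.     0.   ] deg 0.1
```

Emit:
play_rows([
  {"delta_pos": [0.12, 0.04, 0.03], "rotation": [0, 0, 0], "jaw": 0},
  {"delta_pos": [0.24, 0.04, 0.03], "rotation": [0, 0, 0], "jaw": 0},
  {"delta_pos": [0.36, 0.04, 0.03], "rotation": [0, 0, 0], "jaw": 0},
  {"delta_pos": [0.45, 0.04, 0.03], "rotation": [0, 0, 0], "jaw": 0},
  {"delta_pos": [0.5, 0.04, 0.03], "rotation": [0, 0, 0], "jaw": 0},
])

```text
time: 20.1
tcp_pos: [0.5026, -0.1232, 0.0691]
eef_rot: [58.9, 90.0, -16.9]
contact_force: [0.3, -0.2, -0.3]
gripper_width: -0.003
```

```bash
python3 c.py 0 .067
```

```text
20.1 [ 0.5026 -0.1232  0.0691] F [ 0.3 -0.2 -0.3] w -0.003
.067 delta_pos [ 0.052 -0.009 -0.005] rot [-0.003  0.    -0.001] deg 0.2
```

Emit:
play_rows([
  {"delta_pos": [0.06, -0.01, 0], "rotation": [0, 0, 0], "jaw": 0},
  {"delta_pos": [0.12, -0.02, 0], "rotation": [0, 0, 0], "jaw": 0},
  {"delta_pos": [0.18, -0.03, 0], "rotation": [0, 0, 0], "jaw": 0},
  {"delta_pos": [0.24, -0.04, 0], "rotation": [0, 0, 0], "jaw": 0},
  {"delta_pos": [0.28, -0.05, 0], "rotation": [0, 0, 0], "jaw": 0},
])

```text
time: 20.6
tcp_pos: [0.5028, -0.1234, 0.0668]
eef_rot: [71.1, 89.6, -4.7]
contact_force: [-14.4, 7.7, 40.6]
gripper_width: 0.001
```

```bash
python3 c.py 0 .067
```

```text
20.6 [ 0.5028 -0.1234  0.0668] F [-14.4   7.7  40.6] w 0.001
.067 delta_pos [-0.004 -0.013 -0.011] rot [-0.002  0.002 -0.007] deg 0.4
```

Emit:
play_rows([
  {"delta_pos": [-0.2, 0, 0], "rotation": [0, 0, -0.007], "jaw": 0},
  {"delta_pos": [-0.4, 0.1, 0], "rotation": [0, 0, -0.007], "jaw": 0},
  {"delta_pos": [-0.5, 1.0, 0], "rotation": [0, 0, -0.007], "jaw": 0},
  {"delta_pos": [-0.5, 1.9, 0], "rotation": [0, 0, -0.007], "jaw": 0},
  {"delta_pos": [-0.4, 2.28, 0], "rotation": [0, 0, -0.007], "jaw": 0},
])

```text
time: 21.1
tcp_pos: [0.5942, -0.1005, 0.0838]
eef_rot: [39.4, 89.8, -36.4]
contact_force: [0.2, 0.3, -0.3]
gripper_width: 0.001
```

```bash
python3 c.py 1 .069
```

```text
21.1 [ 0.5942 -0.1005  0.0838] F [ 0.2  0.3 -0.3] w 0.001
.069 delta_pos [ 0.369 -0.068 -0.02 ] rot [-0.001  0.003 -0.003] deg 0.2
```

Emit:
play_rows([
  {"delta_pos": [0.1, -0.07, -0.02], "rotation": [0, 0, 0], "jaw": 0},
  {"delta_pos": [0.2, -0.07, -0.02], "rotation": [0, 0, 0], "jaw": 0},
  {"delta_pos": [0.3, -0.07, -0.02], "rotation": [0, 0, 0], "jaw": 0},
  {"delta_pos": [0.36, -0.07, -0.02], "rotation": [0, 0, 0], "jaw": 0},
  {"delta_pos": [0.37, -0.07, -0.02], "rotation": [0, 0, 0], "jaw": 0},
])

```text
time: 21.6
tcp_pos: [0.5904, -0.1006, 0.0685]
eef_rot: [31.0, 89.8, -44.8]
contact_force: [-0.0, -0.6, 0.5]
gripper_width: -0.0
```

Emit:
play_rows([
  {"delta_pos": [0.06, -0.01, 0], "rotation": [0, 0, 0], "jaw": 0},
  {"delta_pos": [0.12, -0.02, 0], "rotation": [0, 0, 0], "jaw": 0},
  {"delta_pos": [0.18, -0.03, 0], "rotation": [0, 0, 0], "jaw": 0},
  {"delta_pos": [0.24, -0.04, 0], "rotation": [0, 0, 0], "jaw": 0},
  {"delta_pos": [0.28, -0.05, 0], "rotation": [0, 0, 0], "jaw": 0},
])

```text
time: 22.1
tcp_pos: [0.5909, -0.1009, 0.0669]
eef_rot: [60.9, 89.4, -14.9]
contact_force: [-11.0, 5.6, 35.3]
gripper_width: 0.001
```

```bash
python3 c.py 1 .067
```

```text
22.1 [ 0.5909 -0.1009  0.0669] F [-11.    5.6  35.3] w 0.001
.067 delta_pos [-0.002  0.015 -0.008] rot [-0.002  0.005 -0.01 ] deg 0.6
```

Corner 1 is at 66.9 mm. Next is corner 2.

Emit:
play_rows([
  {"delta_pos": [-0.2, 0, 0], "rotation": [0, 0.005, -0.01], "jaw": 0},
  {"delta_pos": [-0.5, 0, 0.3], "rotation": [0, 0.005, -0.01], "jaw": 0},
  {"delta_pos": [-0.5, 0, 1.4], "rotation": [0, 0.005, -0.01], "jaw": 0},
  {"delta_pos": [-0.5, 0, 2.5], "rotation": [0, 0.005, -0.01], "jaw": 0},
  {"delta_pos": [-0.4, 0, 3.4], "rotation": [0, 0.005, -0.01], "jaw": 0},
])

```text
time: 22.6
tcp_pos: [0.6246, -0.236, 0.0843]
eef_rot: [15.4, 89.9, -60.4]
contact_force: [0.4, 0.4, -0.2]
gripper_width: 0.004
```

```bash
python3 c.py 2 .069
```

```text
22.6 [ 0.6246 -0.236   0.0843] F [ 0.4  0.4 -0.2] w 0.004
.069 delta_pos [ 0.383  0.032 -0.041] rot [-0.002  0.003 -0.001] deg 0.2
```

Emit:
play_rows([
  {"delta_pos": [0.1, 0.03, -0.04], "rotation": [0, 0, 0], "jaw": 0},
  {"delta_pos": [0.2, 0.03, -0.04], "rotation": [0, 0, 0], "jaw": 0},
  {"delta_pos": [0.3, 0.03, -0.04], "rotation": [0, 0, 0], "jaw": 0},
  {"delta_pos": [0.36, 0.03, -0.04], "rotation": [0, 0, 0], "jaw": 0},
  {"delta_pos": [0.38, 0.03, -0.04], "rotation": [0, 0, 0], "jaw": 0},
])

```text
time: 23.1
tcp_pos: [0.6251, -0.2329, 0.0686]
eef_rot: [-2.8, 89.9, -78.6]
contact_force: [0.0, -0.7, -0.5]
gripper_width: 0.001
```

Emit:
play_rows([
  {"delta_pos": [0.06, -0.01, 0], "rotation": [0, 0, 0], "jaw": 0},
  {"delta_pos": [0.12, -0.02, 0], "rotation": [0, 0, 0], "jaw": 0},
  {"delta_pos": [0.18, -0.03, 0], "rotation": [0, 0, 0], "jaw": 0},
  {"delta_pos": [0.24, -0.04, 0], "rotation": [0, 0, 0], "jaw": 0},
  {"delta_pos": [0.28, -0.05, 0], "rotation": [0, 0, 0], "jaw": 0},
])

```text
time: 23.6
tcp_pos: [0.6254, -0.2328, 0.067]
eef_rot: [50.3, 89.5, -25.3]
contact_force: [-10.1, 5.8, 29.8]
gripper_width: 0.001
```

```bash
python3 c.py 2 .067
```

```text
23.6 [ 0.6254 -0.2328  0.067 ] F [-10.1   5.8  29.8] w 0.001
.067 delta_pos [-0.001 -0.007  0.032] rot [ 0.001  0.006 -0.007] deg 0.5
```

Each press bottomed out at 66.8–67.0 mm; home is 67. I'll retreat and make a final check.

Emit:
play_rows([
  {"delta_pos": [-0.2, 0, 0], "rotation": [0, 0, 0], "jaw": 0},
  {"delta_pos": [-0.8, 0, 0], "rotation": [0, 0, 0], "jaw": 0},
  {"delta_pos": [-1.8, -0.3, -0.4], "rotation": [0, 0, 0], "jaw": 0},
  {"delta_pos": [-2.8, -0.8, -1.2], "rotation": [0, 0, 0], "jaw": 0},
  {"delta_pos": [-3.4, -1.1, -1.7], "rotation": [0, 0, 0], "jaw": 0},
])

```text
time: 24.1
tcp_pos: [0.5645, -0.1763, 0.2052]
eef_rot: [52.2, 89.3, -23.5]
contact_force: [0.1, -0.0, 1.6]
gripper_width: 0.001
```

Emit:
play_rows([
  {"delta_pos": [0, 0, 0], "rotation": [0, 0, 0], "jaw": 0},
  {"delta_pos": [0, 0, 0], "rotation": [0, 0, 0], "jaw": 0},
  {"delta_pos": [0, 0, 0], "rotation": [0, 0, 0], "jaw": 0},
  {"delta_pos": [0, 0, 0], "rotation": [0, 0, 0], "jaw": 0},
  {"delta_pos": [0, 0, 0], "rotation": [0, 0, 0], "jaw": 0},
])

```text
time: 24.6
tcp_pos: [0.5642, -0.1766, 0.2028]
eef_rot: [51.1, 89.5, -24.6]
contact_force: [0.1, 0.8, -0.9]
gripper_width: -0.001
```

```bash
python3 lid.py z wrist side top | grep -v '^top'; python3 -c "
import cv2,numpy as np
a=cv2.imread('pics/top_z.png')
b=cv2.imread('pics/side_z.png')
cv2.imwrite('pics/zz.png',np.hstack([cv2.resize(a,(400,300)),cv2.resize(b,(400,300))]))"
```

```text
wrist 14638 z0 0.0694 slope deg x,y [ 0.09 -0.06] ((-0.00042251497507095337, -0.00038023293018341064), (0.12168506532907486, 0.17201422154903412), 0.3759615123271942)
  corner 0 328 0.0686
  corner 1 325 0.0688
  corner 2 203 0.0686
  corner 3 198 0.0687
side 1071 z0 0.0687 slope deg x,y [-0.1  -0.06] ((-0.002794947475194931, 0.0002767220139503479), (0.12195944786071777, 0.17679539322853088), 0.18327799439430237)
  corner 0 19 0.0682
  corner 1 19 0.068
  corner 2 16 0.0679
  corner 3 15 0.0679
  corner 0 0 None
  corner 1 0 None
  corner 2 0 None
  corner 3 30 0.0683
```

View pics/zz.png

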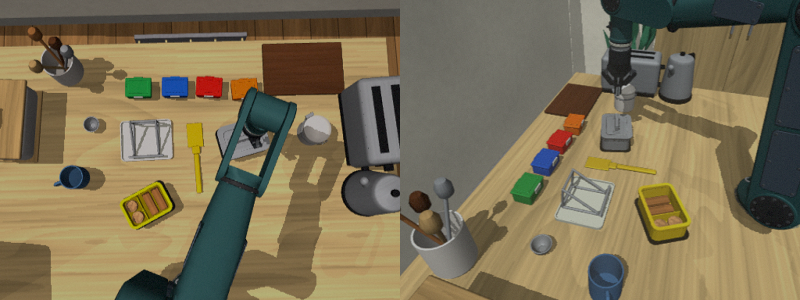

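View pics/wrist_z.png

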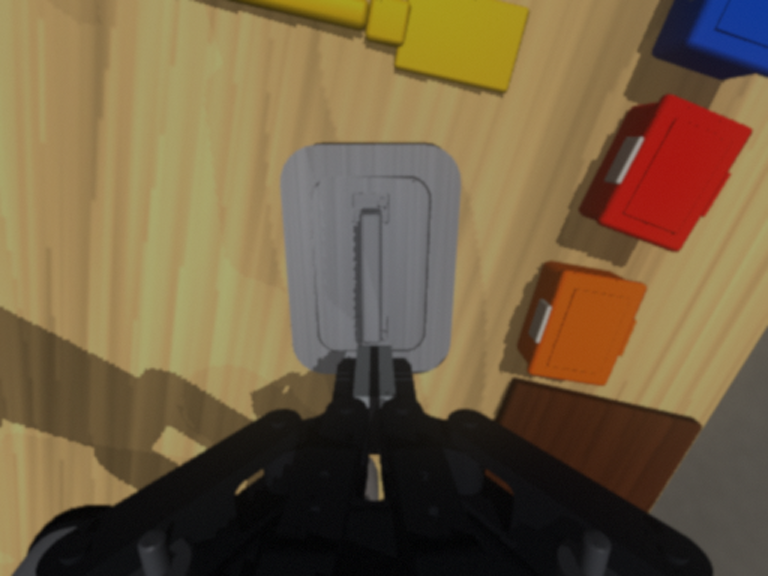

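The cameras show the lid level and centred, with a drop of 5.2–5.3 mm of the nominal 6, which is within calibration error. There is time left, so I'll re-press corner 3, which had only one pass, and read force against height there.

```bash
python3 c.py 3 .08
```

```text
24.75 [ 0.5644 -0.1765  0.204 ] F [0.4 0.4 0.3] w 0.001
.08 delta_pos [ 3.102 -1.203  1.753] rot [ 0.001  0.006 -0.008] deg 0.6
```

Emit:
play_rows([
  {"delta_pos": [0.2, -0.6, 0.8], "rotation": [0, 0.006, -0.008], "jaw": 0},
  {"delta_pos": [0.8, -1.2, 1.75], "rotation": [0, 0.006, -0.008], "jaw": 0},
  {"delta_pos": [1.8, -1.2, 1.75], "rotation": [0, 0.006, -0.008], "jaw": 0},
  {"delta_pos": [2.6, -1.2, 1.75], "rotation": [0, 0.006, -0.008], "jaw": 0},
  {"delta_pos": [3.0, -1.2, 1.75], "rotation": [0, 0.006, -0.008], "jaw": 0},
])

```text
time: 25.25
tcp_pos: [0.5342, -0.2563, 0.0797]
eef_rot: [-134.4, 89.6, 149.8]
contact_force: [-0.5, 0.9, 0.5]
gripper_width: -0.0
```

```bash
python3 c.py 3 .069
```

```text
25.25 [ 0.5342 -0.2563  0.0797] F [-0.5  0.9  0.5] w -0.0
.069 delta_pos [0.266 0.05  0.027] rot [-0.001 -0.005  0.005] deg 0.4
```

Emit:
play_rows([
  {"delta_pos": [0.08, 0.05, 0.03], "rotation": [0, -0.005, 0.005], "jaw": 0},
  {"delta_pos": [0.16, 0.05, 0.03], "rotation": [0, -0.005, 0.005], "jaw": 0},
  {"delta_pos": [0.22, 0.05, 0.03], "rotation": [0, -0.005, 0.005], "jaw": 0},
  {"delta_pos": [0.26, 0.05, 0.03], "rotation": [0, -0.005, 0.005], "jaw": 0},
  {"delta_pos": [0.27, 0.05, 0.03], "rotation": [0, -0.005, 0.005], "jaw": 0},
])

```text
time: 25.75
tcp_pos: [0.537, -0.2572, 0.07]
eef_rot: [43.4, 89.9, -32.3]
contact_force: [-0.6, -0.1, 0.7]
gripper_width: -0.003
```

Emit:
play_rows([
  {"delta_pos": [0.03, 0, 0], "rotation": [0, 0, 0], "jaw": 0},
  {"delta_pos": [0.05, 0, 0], "rotation": [0, 0, 0], "jaw": 0},
  {"delta_pos": [0.06, 0, 0], "rotation": [0, 0, 0], "jaw": 0},
  {"delta_pos": [0.06, 0, 0], "rotation": [0, 0, 0], "jaw": 0},
  {"delta_pos": [0.06, 0, 0], "rotation": [0, 0, 0], "jaw": 0},
])

```text
time: 26.25
tcp_pos: [0.5371, -0.2573, 0.0677]
eef_rot: [44.3, 89.8, -31.4]
contact_force: [-0.3, -0.2, 0.1]
gripper_width: 0.001
```

Emit:
play_rows([
  {"delta_pos": [0.06, -0.01, 0], "rotation": [0, 0, 0], "jaw": 0},
  {"delta_pos": [0.12, -0.02, 0], "rotation": [0, 0, 0], "jaw": 0},
  {"delta_pos": [0.18, -0.03, 0], "rotation": [0, 0, 0], "jaw": 0},
  {"delta_pos": [0.24, -0.04, 0], "rotation": [0, 0, 0], "jaw": 0},
  {"delta_pos": [0.28, -0.05, 0], "rotation": [0, 0, 0], "jaw": 0},
])

```text
time: 26.75
tcp_pos: [0.5374, -0.2574, 0.0668]
eef_rot: [58.5, 89.4, -17.2]
contact_force: [-11.5, 10.5, 41.8]
gripper_width: 0.002
```

```bash
python3 c.py 3 .067
```

```text
26.75 [ 0.5374 -0.2574  0.0668] F [-11.5  10.5  41.8] w 0.002
.067 delta_pos [-0.004 -0.022 -0.02 ] rot [ 0.     0.005 -0.008] deg 0.6
```

There was no contact at 67.7 mm and a firm stop at 66.8 mm, so the lid lies at its home height of 67 mm when unloaded. I'll retreat and hand in.

Emit:
play_rows([
  {"delta_pos": [-0.2, 0, 0], "rotation": [0, 0, 0], "jaw": 0},
  {"delta_pos": [-0.8, 0, 0], "rotation": [0, 0, 0], "jaw": 0},
  {"delta_pos": [-1.8, 0, 0], "rotation": [0, 0, 0], "jaw": 0},
  {"delta_pos": [-2.8, -0.3, -0.8], "rotation": [0, 0, 0], "jaw": 0},
  {"delta_pos": [-3.4, -0.6, -1.7], "rotation": [0, 0, 0], "jaw": 0},
])

```text
time: 27.25
tcp_pos: [0.4966, -0.1978, 0.205]
eef_rot: [55.3, 89.2, -20.5]
contact_force: [1.0, -0.3, -0.1]
gripper_width: 0.006
```

Emit:
play_rows([
  {"delta_pos": [0, 0, 0], "rotation": [0, 0, 0], "jaw": 0},
  {"delta_pos": [0, 0, 0], "rotation": [0, 0, 0], "jaw": 0},
  {"delta_pos": [0, 0, 0], "rotation": [0, 0, 0], "jaw": 0},
  {"delta_pos": [0, 0, 0], "rotation": [0, 0, 0], "jaw": 0},
  {"delta_pos": [0, 0, 0], "rotation": [0, 0, 0], "jaw": 0},
])

```text
time: 27.75
tcp_pos: [0.4963, -0.1982, 0.203]
eef_rot: [57.3, 89.4, -18.5]
contact_force: [0.8, -0.7, -0.6]
gripper_width: 0.002
```

```bash
python3 lid.py zz wrist side && python3 -c "
from h import *
print(arm.sign_off())"
```

```text
wrist 15197 z0 0.0695 slope deg x,y [0.09 0.02] ((4.649907350540161e-05, -0.0005073621869087219), (0.1213872879743576, 0.17240120470523834), 0.5059294104576111)
  corner 0 329 0.0687
  corner 1 330 0.0689
  corner 2 200 0.0688
  corner 3 185 0.0686
side 1063 z0 0.0687 slope deg x,y [-0.01 -0.02] ((-0.002546396106481552, -0.0004803091287612915), (0.12145068496465683, 0.17460767924785614), 0.19011636078357697)
  corner 0 19 0.0679
  corner 1 21 0.0681
  corner 2 15 0.0672
  corner 3 15 0.0676
the job is handed in; nothing more can be done
None
```

I took the lid off the stand by its strap handle and set it level into the steel container's mouth. I then pressed each corner separately, in two rounds: about 24–32 N the first time and 30–45 N the second. I handed the job in at about 28 s with the arm clear.

- **Seating:** the last presses stopped at 66.8–67.0 mm at every corner (home is 67). At corner 3, the one tested closest to home, the fingertips felt nothing at 67.7 mm, so the lid rests at about home height unloaded.
- **Level and centring:** the wrist and side cameras show the lid level to about 0.1°. The wrist camera has it centred within 0.5 mm and square to about 0.5°.
- **One disagreement:** the cameras read the corners at 67–69 mm, a drop of about 5.2–5.5 mm instead of 6. That is within their 2 mm calibration, and I trusted the touch readings.
- **Everything else:** in the last top and side pictures I looked at (before the final corner 3 press), the stand was empty and nothing else appeared to have moved. I compared those by eye only and did not measure positions.

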